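# Start the wheel-clamp screw of the lens edger by feel

### The job

Take the red-handled clamp screw out of the black rack and fit it down the leaning bore of the lens edger's wheel hub: feel gently for the start of the thread at the bottom without forcing it, let it drop in, then turn it clockwise until it is fully home and let go. Never lean hard on the screw, and leave the other things on the bench as they are.

Things in the scene. Friction and masses are not known exactly. Their poses are not given: they have to be found in the camera images.
- screw_mid (a point): Clamp screw, 164 mm long, 0.2-0.4 kg; point on its axis, 82 mm from either end; z runs from tip to handle. From the tip: steel shank 19 mm across; brass guide collar at 60-86 mm, 32.4 mm across, chamfered; steel flange at 98-104 mm, 50 mm across; red hexagonal handle at 104-164 mm, 26 mm across flats, the flats facing along x and every 60 degrees from it.
- screw: The same screw, origin at its tip, same axes. The nose tapers over 9 mm from 12 mm across. Three brass thread lugs, round pins 4.5 mm thick, 120 degrees apart, one along x, centred 12.75 mm from the tip, reach 16.3 mm from the axis. At the start the screw hangs upright in the rack by its flange and can be lifted straight out.
- rack_hole (a point): Black tool rack, a fixed block 85 x 85 x 108 mm with a 38 mm hole in which the screw hangs; this point is the centre of the hole's mouth on top, z up. On either side along its y axis a 55 mm high wing holds pliers that reach 100 mm above the bench, 50 to 85 mm from the hole's axis.
- mouth (a point): Centre of the mouth of the bore in the edger's wheel hub, fixed; z points out along the bore, which leans 30 degrees from vertical towards the machine's front (robot's side). Hub about 56 mm across, bore 36 mm across and 102 mm deep, flared at the mouth to about 43 mm. The screw fits with 1.7 mm play all round and slides down by its own weight when let go.
- thread (a point): Middle of the bore 72 mm below the mouth, where a brass ring of three flat ledges carries the lugs (tip then 82.5 mm below the mouth, flange 15.5 mm above it). Every 120 degrees is a 50 degree gap, at an angle that differs each time and is NOT given (axes are the hub's). With about 24 degrees to spare the lugs fit the gaps; there the screw drops 10 mm (tip 92.5 mm deep).
- thread_end (a point): On the axis 96.5 mm below the mouth: the tip's place when fully home (flange 1.5 mm above the mouth). Once dropped, turning 50-80 degrees clockwise from above leads the lugs 4 mm lower under the ledges (3 mm headroom, so follow it down); about 15 degrees on is a stop. The thread gives 2 mm under a push of 3 to 11 N, is braked (0.3 N m, slips at the stop) and holds when let go.
- edger: Bench lens edger carrying the hub, fixed; origin on the bench, x to its back, z up. Grey base 250 x 210 x 36 mm from x -90 to 160 mm; wheel 142 mm across round the hub, its top 73 mm below the mouth along the bore; white housing behind, x 82 to 158 mm, 130 mm wide, 115 mm high. The mouth is 4 mm in front of the origin, 164 mm above the bench.
- spectacles: Black spectacle frame standing open on its temples and rims, 140 x 132 x 41 mm; origin under the middle of the front. Bystander.
- lens_a: Greenish lens blank, 70 mm across, 10 mm thick, lying flat; origin under its centre. Bystander.
- lens_b: Clear lens blank, 70 mm across, 10 mm thick, lying flat; origin under its centre. Bystander.
- screwdriver: Blue-handled screwdriver, 160 mm long, lying in an orange tray. Bystander.
- spray: White cleaning bottle with blue cap, 54 mm across, 150 mm high; origin under its centre. Bystander.
- packet: White lens packet, 110 x 75 x 12 mm, lying flat; origin under its centre. Bystander.
There are look-alikes about, which are no part of the job. Leave any orange look-alike of the screw alone.

How it is judged:
On the way, in this order (a step that is already met when the one before it is completed fails the run):
1. the screw is at least 60 mm down the bore, in line with it (z of screw_mid in the frame of mouth below 0.022 m and x of screw_mid in the frame of mouth between -0.006 and 0.006 m and y of screw_mid in the frame of mouth between -0.006 and 0.006 m and angle between the z axis of screw_mid and the z axis of mouth, either way round below 0.12 rad), for 0.1 s.
2. the lugs have dropped into the start of the thread (z of screw_mid in the frame of mouth below -0.008 m and x of screw_mid in the frame of mouth between -0.006 and 0.006 m and y of screw_mid in the frame of mouth between -0.006 and 0.006 m and angle between the z axis of screw_mid and the z axis of mouth, either way round below 0.12 rad), for 0.1 s.
At the end, for the whole second after the job is handed in: The screw is threaded home in the hub: its tip at least 95.0 mm below the mouth (96.5 is the end), its middle within 6 mm of the bore's axis either way and its axis within 0.12 rad of it, released and at rest (z of screw_mid in the frame of mouth below -0.013 m and x of screw_mid in the frame of mouth between -0.006 and 0.006 m and y of screw_mid in the frame of mouth between -0.006 and 0.006 m and angle between the z axis of screw_mid and the z axis of mouth, either way round below 0.12 rad and linear speed of screw below 0.01 m/s and angular speed of screw below 0.1 rad/s and contact force between screw and the fingers below 0.1 N); the robot touches nothing.
It fails at once if the screw was forced: more than 60 N between the screw and the edger (contact force between screw and edger above 60 N).
It fails at once if a bystander on the bench was moved by more than 25 mm (distance of any of spectacles, lens_a, lens_b, screwdriver, spray, packet from where it was at the start of the episode above 0.025 m).
It also fails if it takes over 67 s, if anything falls off the work surface, if the arm or the gripper's body presses on something with over 40 N, if the wrist force passes 120 N, or if a joint passes its speed limit or range.

### The arm

A 7-joint arm with a two-finger parallel gripper is mounted at the origin on the work surface. World frame = base frame: x ahead of the robot, y to its left, z up, the work surface at z = 0. Lengths are in m, angles in rad, forces in N, time in s.
With the tool pointing down it reaches from about 0.35 to 0.9 m from the base axis. Payload 19.9 kg.
Tool frame: the origin (TCP) lies between the finger pads; the fingertips stand 22 mm ahead of it and the grasp point (between the pads) lies 3 mm ahead of it (r.tip_reach is the distance from the TCP to the fingertips, in m); z points along the fingers, y is the direction in which the jaws open and shut (so a half turn about z gives the same grasp; the last joint's range is limited). The gripper opens to 85 mm and grips with 20 to 120 N. Pads are 22 mm wide; open, the fingers measure 114 mm over their backs; the gripper's body (76 mm by 85 mm) begins 54 mm behind the grasp point. The pads swing forward as they close: fully open they stand 13 mm farther back than shut.
Start: joints at [-1.3, 0.417, -0.01, 1.614, 0.005, 1.111, -0.053], TCP at [0.192, 0.595, 0.253] pointing down, gripper open.
Joint ranges: [-2.81, 2.81], [-0.39, 2.02], [-1.27, 1.25], [0.06, 2.57], [-1.19, 4.33], [0.19, 2], [-2.82, 2.82]. Speed limits (rad/s): [1.89, 1.89, 2.39, 2.39, 3.01, 3.01, 3.01].

### API

Orientations are given as [roll, pitch, yaw] about the fixed x, y, z axes, in that order (R = Rz(yaw) Ry(pitch) Rx(roll)).
In Python, from bench import monitor, cams, r gives the robot as it stands.
- The arm moves only by the shell command python3 -m inch 'ROWS' [FORCE]. ROWS is JSON, a list of rows, each a list of 7 numbers: the shift along the tool's x, y, z in mm, then the turn, a rotation vector about the tool's x, y, z in rad, then the finger opening in mm, from 0 to 85.4. In form: [[x, y, z, rx, ry, rz, fingers], ...]. A call has 1 to 20 rows; each row shifts and turns the commanded pose from where the row before left it, along the tool's axes as they then stand; what a row does not reach is not made up. A row lasts 1/8 s, in which the tool goes at most 62.5 mm and 10.7 degrees, less where a joint would pass 70% of its speed; a pose out of reach is approached as far as the arm can. A call with a gripper value outside its range is refused whole. The fingers move at their own pace and stop on an object; FORCE is the grip in N (left out, the last holds). Time passes only in rows, so rows that do not move let the fingers close. It gives the time, the measured TCP pose, the force and the opening at its end, in the units of the state.
- monitor.observe(): the state, without advancing time (a new reading comes with each control period).
- cams.read_camera(name): name is "scene" or "top" or "wrist"; returns a dict with "frame" (400x640x3 uint8, red, green, blue), "camera_matrix" (3x3 intrinsics, pixels), "rvec" (rotation vector, rad) and "tvec" (3), from world to camera coordinates, as OpenCV has them. Camera axes: x right, y down, z forward; pixel columns grow to the right and rows downward; lengths in m; the calibration is good to about 2 mm. A picture is of the moment at which its call begins. There is no depth.
- r.close_job(): hands the job in, once; it reports no verdict.
The state is a dict: "time": time; "q": joint angles; "qd": joint speeds; "tau": joint torques, N m; "ee_pos": TCP position; "tcp_rot": TCP orientation; "ft_force": force on the tool from outside, world axes, zero at the start; "moment": the same for the moment, N m; "opening": finger opening in m.
Only numpy, scipy, OpenCV 4.12 (cv2) and the standard library are available. Lean on these libraries where they do the work, as an engineer would, in place of code of your own. Each camera call takes 0.05 s, during which the arm holds its last target. There are 200 camera calls.

## Working session

There is one attempt and no reset: what is moved stays moved. The work goes in short steps, Python scripts to look and compute and a shell command to move; the robot and the scene stay as the last step left them, time stands still between calls to the robot, and variables do not carry over. Pictures are saved under pics/ and viewed, about 8 in all and at most 12, crops included, and the job is handed in when it is done.

```bash
ls; mkdir -p pics; python3 - <<'E'
from bench import monitor,cams,r
import cv2,numpy as np
s=monitor.observe();print(s)
for n in("scene","top"):
    c=cams.read_camera(n);cv2.imwrite(f"pics/{n}0.png",c["frame"][:,:,::-1])
    R=cv2.Rodrigues(c["rvec"])[0];print(n,c["camera_matrix"].tolist(),(-R.T@np.ravel(c["tvec"])).round(3),R.round(3).tolist())
E
```

```text
pics
{'time': 0.0, 'q': array([-1.29948438,  0.41794233, -0.0103083 ,  1.61416708,  0.00470249,
        1.1107011 , -0.05300224]), 'qd': array([-4.36051725e-04,  8.80846563e-05, -4.99165395e-04, -7.10311100e-04,
       -3.40042490e-04, -1.46424920e-03, -9.79590291e-05]), 'tau': array([ 7.33934087e-06, -8.64453936e+01,  6.78907894e-01, -4.34907603e+01,
        1.90673803e-02,  7.35346548e-03, -6.94711105e-06]), 'ee_pos': array([0.19224269, 0.59436616, 0.25268296]), 'tcp_rot': array([-3.14040197e+00,  9.03052531e-05,  2.82879269e+00]), 'ft_force': array([ 0.24129833,  0.30578984, -0.40083103]), 'moment': array([ 0.02631163, -0.01953807,  0.03026039]), 'opening': 0.08570140446538191}
scene [[468.0930512046432, 0.0, 327.92414562683115], [0.0, 468.0930512046432, 198.2817189755656], [0.0, 0.0, 1.0]] [ 1.242 -0.932  1.202] [[0.79, 0.613, -0.008], [0.403, -0.53, -0.746], [-0.461, 0.586, -0.666]]
top [[466.4359584594758, 0.0, 322.905758308272], [0.0, 466.4359584594758, 197.91591818612181], [0.0, 0.0, 1.0]] [0.418 0.03  1.368] [[0.007, -1.0, 0.003], [-0.996, -0.007, -0.085], [0.085, -0.002, -0.996]]
```

View pics/scene0.png

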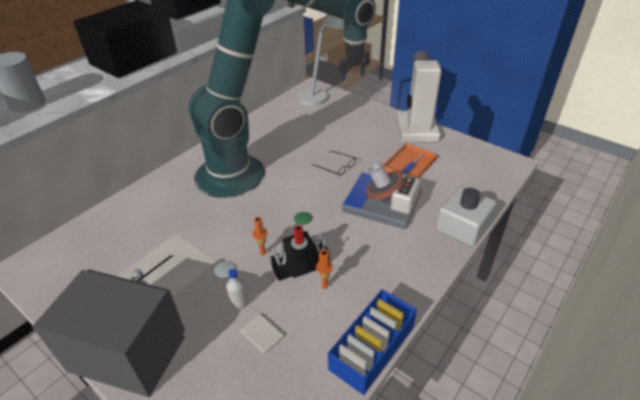

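View pics/top0.png

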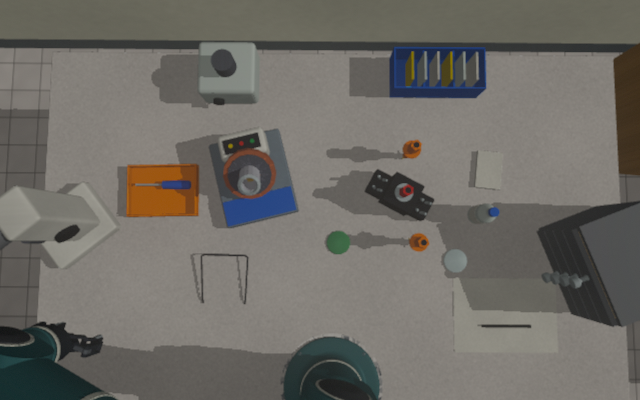

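The two views show the rack with the red handle at top (404,190) and the edger hub at (249,180). The orange look-alikes are at (412,148) and (420,242). I'll enlarge both for measurement.

```bash
python3 - <<'E'
import cv2,numpy as np
t=cv2.imread("pics/top0.png");s=cv2.imread("pics/scene0.png")
def c(im,u,v,w,h,W,H):return cv2.resize(im[v:v+h,u:u+w],(W,H),interpolation=cv2.INTER_CUBIC)
a=np.vstack([np.hstack([c(t,360,160,80,60,400,300),c(t,205,120,80,60,400,300)]),np.hstack([c(s,260,215,80,60,400,300),c(s,340,155,80,60,400,300)])])
cv2.imwrite("pics/z.png",a)
E
```

```text
(no output)
```

View pics/z.png

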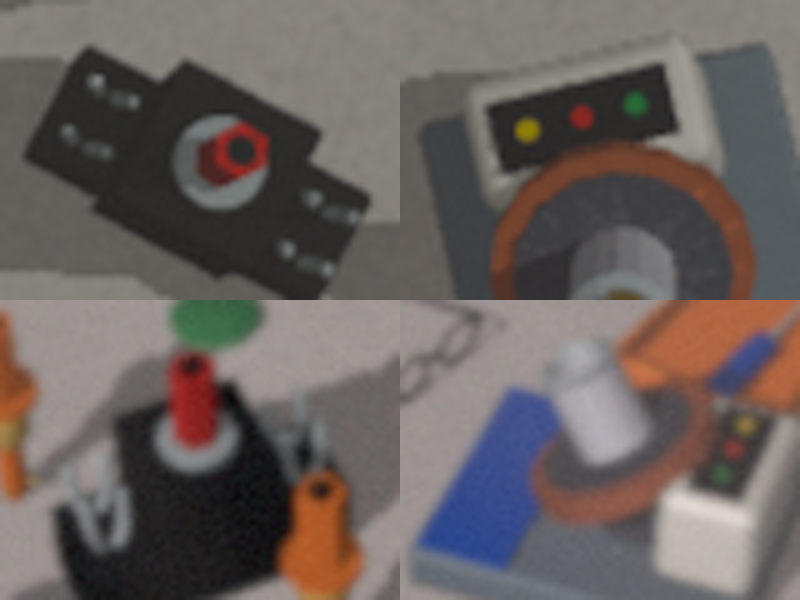

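The enlargement gives the handle top at top-view (408.4,190) and scene (298.4,226.4). The flange is at top (404,192.4), and the hub mouth is at about scene (376,167). Next I triangulate.

```bash
cat > h.py <<'E'
from bench import monitor,cams,r
import cv2,numpy as np
from scipy.spatial.transform import Rotation as Ro
def shot(n,f=None):
    c=cams.read_camera(n)
    if f: cv2.imwrite(f,c["frame"][:,:,::-1])
    return c
def ray(c,u,v):
    R=cv2.Rodrigues(c["rvec"])[0];d=R.T@np.linalg.inv(c["camera_matrix"])@[u,v,1.];return -R.T@np.ravel(c["tvec"]),d/np.linalg.norm(d)
def atz(c,u,v,z):
    o,d=ray(c,u,v);return o+d*(z-o[2])/d[2]
def tri(L):
    A=0;b=0
    for c,u,v in L:
        o,d=ray(c,u,v);P=np.eye(3)-np.outer(d,d);A=A+P;b=b+P@o
    return np.linalg.solve(A,b)
def proj(c,p): return cv2.projectPoints(np.atleast_2d(np.float64(p)),c["rvec"],c["tvec"],c["camera_matrix"],None)[0][:,0]
def tcp():
    s=monitor.observe();return s,s["ee_pos"],Ro.from_euler("xyz",s["tcp_rot"])
E
python3 - <<'E'
from h import *
np.set_printoptions(precision=4,suppress=True)
t=shot("top");s=shot("scene");w=shot("wrist")
print("handle top",atz(t,408.4,190,.174),atz(s,298.4,226.4,.174),tri([(t,408.4,190),(s,298.4,226.4)]))
print("flange",atz(t,404,192.4,.114),atz(s,299.2,242.5,.114))
print("rack corners",[atz(t,360+a/5,160+b/5,.108) for a,b in((185,60),(322,132))])
print("base top z.036 FL,FR",atz(t,225,227,.036),atz(t,298,210,.036),"BL",atz(t,210,143,.036),atz(t,280,130,.036))
print("mouth",atz(s,376,167,.164),atz(t,250,184,.164))
S,p,R=tcp();o,d=ray(w,320,200);
Rc=cv2.Rodrigues(w["rvec"])[0]
print("cam in tool",R.inv().apply(o-p),R.inv().apply(d), "cam x,y in tool",R.inv().apply(Rc[0]),R.inv().apply(Rc[1]),w["camera_matrix"][0,0],r.tip_reach)
E
```

```text
handle top [ 0.5415 -0.192   0.174 ] [ 0.5373 -0.1849  0.174 ] [ 0.5413 -0.1903  0.1807]
flange [ 0.5412 -0.1912  0.114 ] [ 0.5446 -0.1944  0.114 ]
rack corners [array([ 0.5975, -0.1736,  0.108 ]), array([ 0.5585, -0.2479,  0.108 ])]
base top z.036 FL,FR [0.4463 0.3062 0.036 ] [0.4962 0.0987 0.036 ] BL [0.6887 0.3555 0.036 ] [0.7284 0.1535 0.036 ]
mouth [0.5572 0.2204 0.164 ] [0.5554 0.2175 0.164 ]
cam in tool [ 0.0715 -0.0014 -0.1211] [-0.2881  0.0042  0.9576] cam x,y in tool [0.0003 1.     0.0001] [-0.959   0.0003 -0.2835] 286.5642352934234 0.022
```

```bash
python3 -m inch '[[-32,-35.5,-6,0,0,0,85],[-32,-35.5,-6,0,0,0,85],[-32,-35.5,-6,0,0,0,85],[-32,-35.5,-6,0,0,0,85],[-32,-35.5,-6,0,0,0,85],[-32,-35.5,-6,0,0,0,85],[-32,-35.5,0,0,0,0,85],[-32,-35.5,0,0,0,0,85],[-32,-35.5,0,0,0,0,85],[-32,-35.5,0,0,0,0,85],[-32,-35.5,0,0,0,0,85],[-32,-35.5,0,0,0,0,85],[-32,-35.5,0,0,0,0,85],[-32,-35.5,0,0,0,0,85],[-32,-35.5,0,0,0,0,85],[-32,-35.5,0,0,0,0,85],[-32,-35.5,0,0,0,0,85],[-32,-35.5,0,0,0,0,85],[0,0,0,0,0,0,85]]' 40
python3 - <<'E'
from h import *
np.set_printoptions(precision=4,suppress=True)
s,p,R=tcp();print(s["q"],p,s["tcp_rot"],s["ft_force"])
w=shot("wrist","pics/w1.png");print(proj(w,[[.541,-.191,.174],[.541,-.191,.114]]))
E
```

```text
time: 2.62
ee_pos: [0.5438, -0.1939, 0.2889]
tcp_rot: [-3.14, -0.0, 2.825]
ft_force: [-0.0, 0.9, 0.0]
opening: 0.085
[-0.2255  0.3502  0.6533  1.7124 -0.2276  1.1566  1.7447] [ 0.5438 -0.1939  0.2889] [-3.1395 -0.0001  2.8247] [-0.0086  0.9077  0.0055]
[[322.8266 196.6129]
 [322.1778 180.9247]]
```

View pics/w1.png

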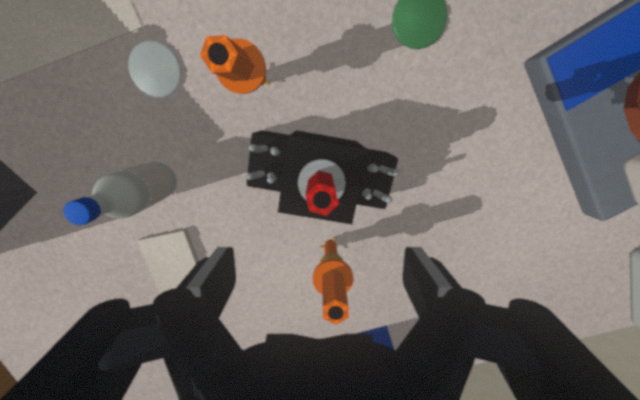

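The wrist view shows the red handle top at about (322,199), between the fingers. That agrees with the predicted (323,197). To get its position and flat angle, I fit the hexagonal prism silhouette to the red mask.

```bash
cat >> h.py <<'E'
def hexfit(c,x0,z0=.114,z1=.174,sc=8):
    im=c["frame"].astype(int)
    u0,v0=(proj(c,[x0[0],x0[1],(z0+z1)/2])[0]).astype(int)-40
    m=((im[...,0]>90)&(im[...,1]<.4*im[...,0])&(im[...,2]<.45*im[...,0])).astype(np.uint8)[v0:v0+80,u0:u0+80]
    m=cv2.morphologyEx(m,cv2.MORPH_CLOSE,np.ones((7,7)));M=cv2.resize(m*1.,None,fx=sc,fy=sc,interpolation=cv2.INTER_LINEAR)
    from scipy.optimize import minimize
    def cost(q):
        a=q[2]+np.radians(30+60*np.arange(6));h=.013/np.cos(np.pi/6)*np.c_[np.cos(a),np.sin(a)]+q[:2]
        P=(proj(c,np.vstack([np.c_[h,[z0]*6],np.c_[h,[z1]*6]]))-[u0,v0]+.5)*sc
        A=np.zeros(M.shape,np.uint8);cv2.fillConvexPoly(A,cv2.convexHull(P.astype(np.float32)).astype(np.int32),1)
        return np.abs(A-M).sum()/sc**2
    best=[]
    for a in np.radians([0,10,20,30,40,50]):
        f=minimize(cost,[*x0[:2],a],method="Nelder-Mead",options=dict(initial_simplex=[[*x0[:2],a],[x0[0]+.004,x0[1],a],[x0[0],x0[1]+.004,a],[x0[0],x0[1],a+.15]]))
        best.append((round(f.fun,1),*f.x[:2].round(4),round(np.degrees(f.x[2])%60,1)))
    print("mask px",m.sum(),sorted(best))
E
python3 - <<'E'
from h import *
w=shot("wrist");hexfit(w,[.541,-.191]);hexfit(shot("top"),[.541,-.191])
cv2.imwrite("pics/w1c.png",cv2.resize(w["frame"][160:220,282:362,::-1],(640,480),interpolation=cv2.INTER_CUBIC))
E
```

```text
mask px 803 [(np.float64(341.0), np.float64(0.5441), np.float64(-0.1931), np.float64(22.7)), (np.float64(341.9), np.float64(0.5442), np.float64(-0.1931), np.float64(22.7)), (np.float64(342.1), np.float64(0.5441), np.float64(-0.193), np.float64(23.4)), (np.float64(342.1), np.float64(0.5442), np.float64(-0.1929), np.float64(23.2)), (np.float64(376.4), np.float64(0.5444), np.float64(-0.1936), np.float64(9.1)), (np.float64(388.8), np.float64(0.5447), np.float64(-0.1935), np.float64(49.1))]
mask px 0 [(np.float64(0.0), np.float64(0.4204), np.float64(-0.1127), np.float64(7.3)), (np.float64(0.0), np.float64(0.4735), np.float64(-0.0631), np.float64(40.2)), (np.float64(131.0), np.float64(0.5306), np.float64(-0.185), np.float64(30.7)), (np.float64(131.3), np.float64(0.5389), np.float64(-0.1819), np.float64(28.2)), (np.float64(131.6), np.float64(0.541), np.float64(-0.187), np.float64(30.0)), (np.float64(131.8), np.float64(0.5365), np.float64(-0.1818), np.float64(25.0))]
```

View pics/w1c.png

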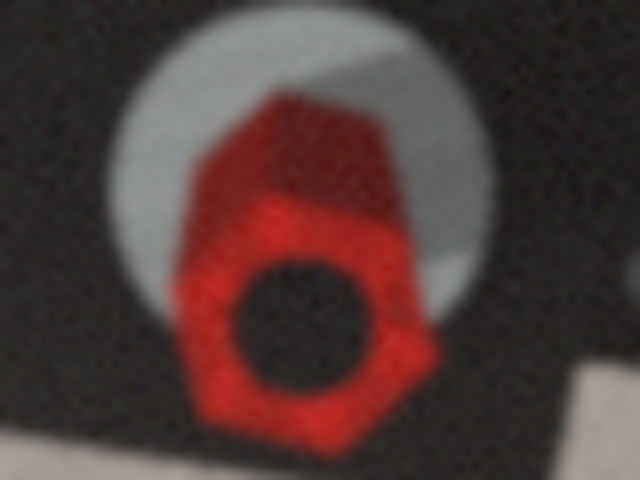

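The crop shows the top-face vertices clearly, centred near full-image (320,200). The flange centre is at about (319.4,183.9).

```bash
python3 - <<'E'
from h import *
np.set_printoptions(precision=4,suppress=True)
w=shot("wrist");f=lambda a,b:(282+(a+.5)/8-.5,160+(b+.5)/8-.5)
V=np.array([atz(w,*f(a,b),.174)[:2] for a,b in((285,195),(408,235),(440,355),(330,458),(205,418),(175,285))])
c=V.mean(0);d=V-c;print("centre",c,"radii",np.hypot(*d.T),"flat ang mod60",np.degrees(np.angle(np.exp(6j*(np.arctan2(d[:,1],d[:,0])-np.pi/6)).mean()))/6)
print("flange",atz(w,*f(303,195),.114))
s,p,R=tcp();print(p,s["tcp_rot"])
E
```

```text
centre [ 0.5432 -0.1901] radii [0.0146 0.0147 0.0147 0.0154 0.0153 0.0149] flat ang mod60 24.527732986998682
flange [ 0.5431 -0.1904  0.114 ]
[ 0.5436 -0.1896  0.2893] [ 3.1411 -0.0003  2.8299]
```

```bash
python3 -m inch '[[0,0,25,0,0,-0.108,85],[0,0,30,0,0,-0.108,85],[0,0,30,0,0,0,85],[0,0,30,0,0,0,85],[0,0,15,0,0,0,85],[0,0,7,0,0,0,85],[0,0,0,0,0,0,60],[0,0,0,0,0,0,40],[0,0,0,0,0,0,22],[0,0,0,0,0,0,22],[0,0,0,0,0,0,22],[0,0,0,0,0,0,22],[0,0,0,0,0,0,22]]' 50
python3 - <<'E'
from h import *
np.set_printoptions(precision=4,suppress=True)
s,p,R=tcp();print(s["q"],p,s["tcp_rot"],s["ft_force"],s["moment"],s["opening"])
E
```

```text
time: 4.45
ee_pos: [0.544, -0.1908, 0.1529]
tcp_rot: [-3.142, 0.001, 3.045]
ft_force: [-1.1, 1.2, 7.6]
opening: 0.0255
[-0.1353  0.4979  0.5429  1.8405 -0.3232  0.8907  2.0333] [ 0.544  -0.1908  0.1529] [-3.1416  0.0009  3.0446] [-1.0839  1.1777  7.6172] [ 0.2737  0.2592 -0.0648] 0.025480826053353358
```

```bash
python3 -m inch '[[0,0,-8,0,0,0,22],[0,0,-20,0,0,0,22],[0,0,-38,0,0,0,22],[0,0,-38,0,0,0,22],[0,0,-38,0,0,0,22],[0,0,-38,0,0,0,22],[0,0,-38,0,0,0,22],[0,0,-30,0,0,0,22],[9,38,0,0,0,0,22],[9,38,0,0,0,0,22],[9,38,0,0,0,0,22],[9,38,0,0,0,0,22],[9,38,0,0,0,0,22],[9,38,0,0,0,0,22],[9,38,0,0,0,0,22],[9,38,0,0,0,0,22],[0,0,0,0,0,0,22],[0,0,0,0,0,0,22]]'
python3 - <<'E'
from h import *
np.set_printoptions(precision=4,suppress=True)
s,p,R=tcp();print(s["q"],p,s["tcp_rot"],s["ft_force"],s["moment"],s["opening"])
w=shot("wrist","pics/w2.png");print(proj(w,[[.556,.219,.164]]))
np.savez("w2.npz",**w)
E
```

```text
time: 6.7
ee_pos: [0.5014, 0.1183, 0.4005]
tcp_rot: [-3.141, 0.0, 3.044]
ft_force: [0.6, -0.9, -1.8]
opening: 0.0254
[-0.6706  0.1107  0.4182  1.6891 -0.0456  1.3516  1.2288] [0.5014 0.1183 0.4005] [-3.1412  0.0001  3.0443] [ 0.602  -0.9451 -1.829 ] [ 0.0005  0.0215 -0.0063] 0.025443072685769987
[[400.3765 206.4404]]
```

View pics/w2.png

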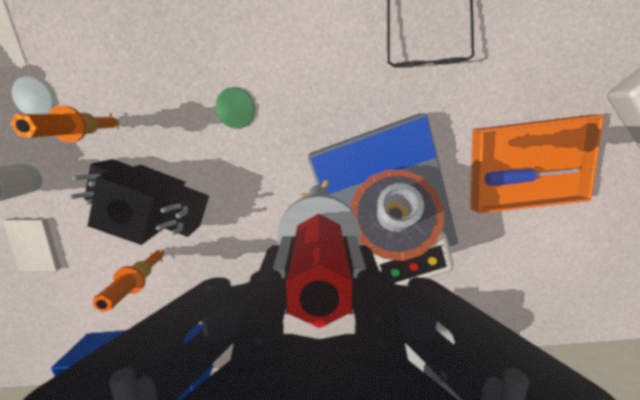

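The wrist view shows the screw held in the jaws, the hub mouth at about (400,205) and the thread visible inside. I'll enlarge the mouth in all three views.

```bash
python3 - <<'E'
import cv2,numpy as np
w=cv2.imread("pics/w2.png");t=cv2.imread("pics/top0.png");s=cv2.imread("pics/scene0.png")
c=lambda im,u,v,w,h,W,H:cv2.resize(im[v:v+h,u:u+w],(W,H),interpolation=cv2.INTER_CUBIC)
cv2.imwrite("pics/z2.png",np.vstack([c(w,340,160,80,60,800,600)[:300*2]])) 
a=np.hstack([c(w,360,165,80,60,400,300),c(t,225,150,40,30,400,300)]);b=np.hstack([c(s,355,150,40,30,400,300),c(w,300,100,160,120,400,300)])
cv2.imwrite("pics/z2.png",np.vstack([a,b]))
E
```

```text
(no output)
```

View pics/z2.png

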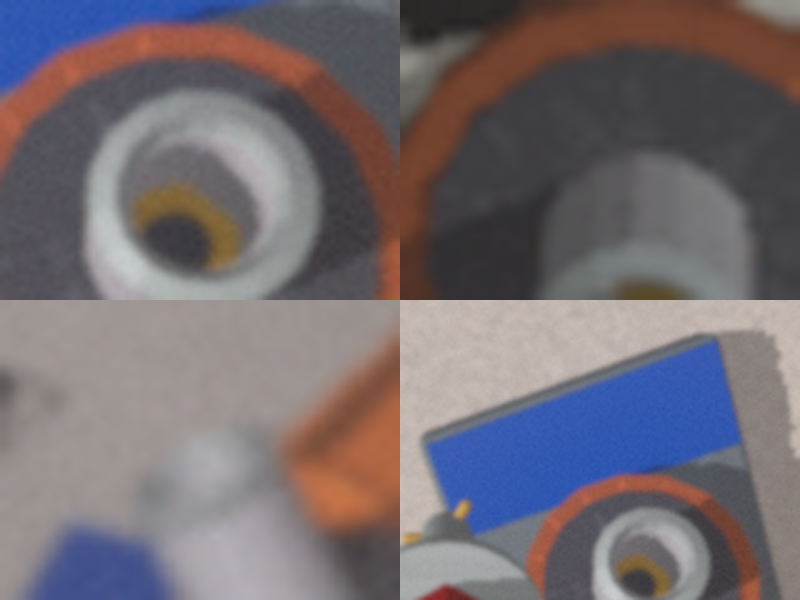

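The mouth ring centre is at wrist (400.8,204.2) and scene (375.4,166.1). The front base corners are at wrist (426,118) and (311,158). I fit the edger's x, y and yaw to these, then check the fit with an overlay.

```bash
cat > fit.py <<'E'
from h import *
from scipy.optimize import least_squares
np.set_printoptions(precision=4,suppress=True)
w=dict(np.load("w2.npz"));t=shot("top");s=shot("scene")
FL,FR,BL,BR=[-.09,.105,.036],[-.09,-.105,.036],[.16,.105,.036],[.16,-.105,.036];M=[-.004,0,.164]
O=[(w,M,(400.8,204.2),1.),(s,M,(375.4,166.1),1.),(w,FL,(426,118),1.5),(w,FR,(310.8,158),1.5),(t,FL,(225,227),2),(t,FR,(298,210),2),(t,BL,(210,143),2),(t,BR,(280,130),2)]
W=lambda q,p:np.array([q[0],q[1],0])+Ro.from_euler("z",q[2]).apply(p)
f=lambda q:np.concatenate([(proj(c,W(q,p))[0]-uv)/sg for c,p,uv,sg in O])
F=least_squares(f,[.56,.22,.21],loss="soft_l1");q=F.x
if __name__=="__main__":
    print("edger",q,"yaw deg",np.degrees(q[2]),"mouth",W(q,M));print(f(q).reshape(-1,2))
    print("mouth from wrist alone",atz(w,400.8,204.2,.164),"tri",tri([(w,400.8,204.2),(s,375.4,166.1)]))
    ax=np.array([-.5,0,np.sqrt(.75)]);ex=np.array([np.sqrt(.75),0,.5]);ey=np.array([0,1,0]);a=np.linspace(0,2*np.pi,60)
    circ=lambda rr,d:W(q,np.array(M)-d*ax+rr*(np.outer(np.cos(a),ex)+np.outer(np.sin(a),ey)))
    def ov(c,im,u,v,wd,k):
        I=cv2.resize(im[v:v+wd*3//4,u:u+wd],None,fx=k,fy=k,interpolation=cv2.INTER_CUBIC)
        for rr,d,col in((.028,0,(0,0,255)),(.018,.005,(0,255,255)),(.071,.073,(0,255,0))):
            cv2.polylines(I,[((proj(c,circ(rr,d))-[u,v]+.5)*k).astype(np.int32)],True,col,1)
        cv2.polylines(I,[((proj(c,W(q,[FL,FR,BR,BL]))-[u,v]+.5)*k).astype(np.int32)],True,(255,0,255),1)
        return I
    cv2.imwrite("pics/ov.png",np.vstack([np.hstack([ov(w,cv2.imread("pics/w2.png"),360,165,80,5),ov(t,cv2.imread("pics/top0.png"),195,115,120,400/120)]),np.hstack([ov(s,cv2.imread("pics/scene0.png"),340,150,80,5),ov(w,cv2.imread("pics/w2.png"),300,100,160,2.5)])]))
E
python3 fit.py
```

```text
edger [0.5586 0.2206 0.2333] yaw deg 13.365042258716208 mouth [0.5547 0.2197 0.164 ]
[[ 0.0768  1.269 ]
 [-0.1048  0.7424]
 [ 2.0003 -2.8786]
 [-2.3975 -1.5561]
 [ 0.7474 -0.0749]
 [ 0.1897  0.159 ]
 [-0.7271 -0.2313]
 [-0.3013 -1.7303]]
mouth from wrist alone [0.553  0.2196 0.164 ] tri [0.5533 0.2202 0.1657]
```

View pics/ov.png

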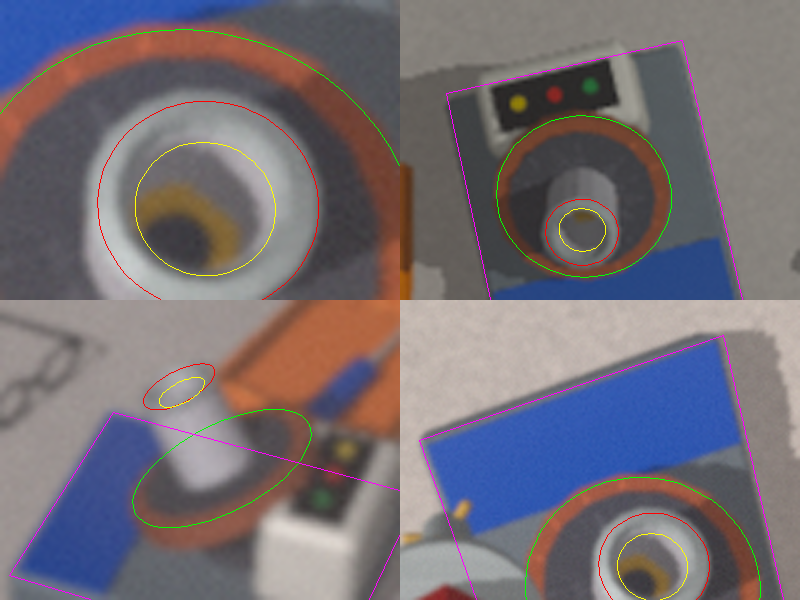

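The overlay agrees in all three views: the mouth is at about (0.554, 0.220, 0.164) and the edger yaw is about 13.4°. I tilt the tool onto the bore axis now, with extra counter-clockwise twist to leave room for clockwise turning.

```bash
cat >> h.py <<'E'
M0=np.array([.5540,.2198,.164]);YAW=np.radians(13.4)
AX=Ro.from_euler("z",YAW).apply([-.5,0,np.sqrt(.75)])
def plan(h,off=(0,0),L=.1429,v=True):
    "shift (mm, tool) & turn to put the tip h above the mouth on the axis; off: lateral correction (m) in mouth x,y"
    s,p,R=tcp();Mx=Ro.from_euler("z",YAW).apply([np.sqrt(.75),0,.5]);My=np.cross(AX,Mx)
    tz=R.apply([0,0,1]);k=np.cross(tz,-AX);n=np.linalg.norm(k);rv=R.inv().apply(k/n*np.arcsin(n)) if n>1e-9 else k
    tgt=M0+off[0]*Mx+off[1]*My+AX*(h+L)
    d=p-M0
    print("t",s["time"],"q",s["q"].round(2),"op",round(s["opening"]*1e3,1),"F",s["ft_force"].round(1),"Fax",round(float(s["ft_force"]@AX),1),"Fx,Fy",(s["ft_force"]@np.c_[Mx,My]).round(1))
    print("tcp in mouth x,y,tip depth mm",(np.array([d@Mx,d@My,L-d@AX])*1e3).round(2),"SHIFT",(R.inv().apply(tgt-p)*1e3).round(1),"TURN",rv.round(4))
E
python3 - <<'E'
from h import *
np.set_printoptions(precision=4,suppress=True)
w=dict(np.load("w2.npz"));s,p,R=tcp()
for u,v,z in((320,298,.0211),(320.,216,-.0389)):
    print(R.inv().apply(atz(w,u,v,p[2]+z)-p))
E
python3 -m inch '[[0,0,0,-0.0425,-0.124,0,22],[0,0,0,-0.0425,-0.124,0,22],[0,0,0,-0.0425,-0.124,0,22],[0,0,0,-0.0425,-0.124,0,22],[0,0,0,0,0,-0.17,22],[0,0,0,0,0,-0.17,22],[0,0,0,0,0,-0.17,22],[0,0,0,0,0,0,22],[0,0,0,0,0,0,22]]'
python3 -c "
from h import *
plan(.03)"
```

```text
[ 0.0004 -0.0007 -0.0211]
[ 0.0139 -0.0005  0.0389]
time: 7.98
ee_pos: [0.5014, 0.1187, 0.4003]
tcp_rot: [-3.041, 0.515, -2.706]
ft_force: [-0.4, -0.4, -1.5]
opening: 0.0253
t 7.975 q [-0.79 -0.19  0.41  2.04  0.2   0.77  1.5 ] op 25.3 F [-0.4 -0.4 -1.5] Fax -1.1 Fx,Fy [-1.2 -0.3]
tcp in mouth x,y,tip depth mm [ 53.53 -86.21 -99.  ] SHIFT [37.7 94.3 68.9] TURN [-0.0006  0.0004 -0.    ]
```

```bash
python3 -m inch '[[10,24,17,0,0,0,22],[10,24,17,0,0,0,22],[10,24,17,0,0,0,22],[8,22,18,0,0,0,22],[0,0,0,0,0,0,22],[0,0,0,0,0,0,22]]'
python3 - <<'E'
from h import *
np.set_printoptions(precision=2,suppress=True)
plan(.01)
s,p,R=tcp()
c=lambda im,u,v,w,h,k:cv2.resize(im[v:v+h,u:u+w,::-1],None,fx=k,fy=k,interpolation=cv2.INTER_CUBIC)
w=shot("wrist")
P=np.array([[0,0,.1429],[0,0,.13],[0,0,.0389],[0,0,-.0211]]);pw=proj(w,p+R.apply(P));print("tip,lug,flange,top px",pw,"mouth",proj(w,M0))
np.savez("w3.npz",**w)
t=shot("top");sc=shot("scene")
print("top cam tip,flange,mouth",proj(t,[*(p+R.apply(P[[0,2,3]])),M0]),"scene",proj(sc,[*(p+R.apply(P[[0,2,3]])),M0]))
cv2.imwrite("pics/w3.png",np.vstack([c(w["frame"],240,140,160,120,5)[:300],np.hstack([c(t["frame"],220,160,80,60,5),c(sc["frame"],340,130,80,60,5)])]))
cv2.imwrite("pics/w3.png",np.vstack([np.hstack([c(w["frame"],240,120,160,120,2.5),c(w["frame"],280,120,80,60,5)]),np.hstack([c(t["frame"],220,160,80,60,5),c(sc["frame"],340,130,80,60,5)])]))
E
```

```text
time: 8.72
ee_pos: [0.47, 0.199, 0.3139]
tcp_rot: [-3.039, 0.515, -2.704]
ft_force: [-0.4, 0.2, -3.4]
opening: 0.0256
t 8.725 q [-0.81 -0.1   0.25  2.17  0.34  0.59  1.19] op 25.6 F [-0.4  0.2 -3.4] Fax -2.7 Fx,Fy [-2.   0.2]
tcp in mouth x,y,tip depth mm [ -0.01  -0.8  -30.15] SHIFT [-0.1  0.8 20.2] TURN [-0.  0.  0.]
tip,lug,flange,top px [[320.31 192.8 ]
 [320.39 196.53]
 [321.25 238.05]
 [322.51 299.43]] mouth [[321.04 185.26]]
top cam tip,flange,mouth [[249.12 189.  ]
 [247.85 206.6 ]
 [247.01 218.21]
 [249.12 184.54]] scene [[371.54 160.05]
 [358.85 135.67]
 [351.22 121.  ]
 [375.15 166.75]]
```

View pics/w3.png

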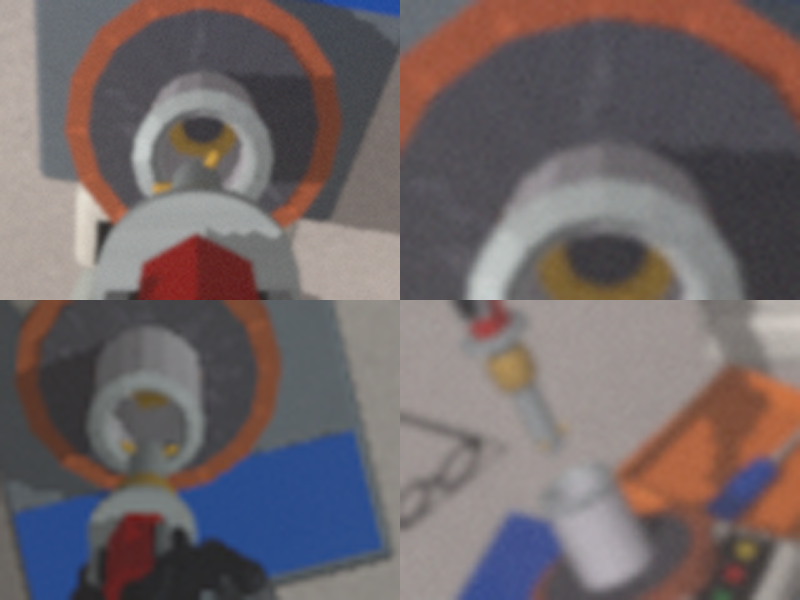

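The tip looks lined up with the mouth in all three views. A possible 1–2 mm offset remains along the wrist image's vertical, so I compare the predicted rim extremes with intensity profiles.

```bash
python3 - <<'E'
from h import *
np.set_printoptions(precision=1,suppress=True,linewidth=200)
w=dict(np.load("w3.npz"))
Mx=Ro.from_euler("z",YAW).apply([np.sqrt(.75),0,.5]);My=np.cross(AX,Mx);a=np.linspace(0,2*np.pi,360)
for rr,d in((.028,0),(.0215,0),(.018,.0035),(.071,.073)):
    P=proj(w,M0-d*AX+rr*(np.outer(np.cos(a),Mx)+np.outer(np.sin(a),My)));print(rr,"u",P[:,0].min(),P[:,0].max(),"v",P[:,1].min(),P[:,1].max(),"at v of uext",P[P[:,0].argmin(),1])
g=w["frame"].astype(float)
print("col 317-325 v140..175",g[140:180,317:326].mean((1,2)))
for v in (175,181,185,189): print("row",v,"u 285..305",g[v-1:v+2,285:306].mean((0,2)),"u 335..358",g[v-1:v+2,335:358].mean((0,2)))
E
```

```text
0.028 u 294.52032535288646 347.5681320697617 v 158.7899810217608 210.3677043527105 at v of uext 184.63209163214074
0.0215 u 300.6799352859005 341.4075607498006 v 165.0609409552456 204.6540056666769 at v of uext 184.77731833784028
0.018 u 304.15962867151217 337.88093328715655 v 167.7939494571898 200.60022309334732 at v of uext 184.36077423677426
0.071 u 265.9719319652995 375.3440644989332 v 114.90954203493808 222.83344107487613 at v of uext 168.60110668155028
col 317-325 v140..175 [ 84.8  83.   80.9  82.1  81.6  81.9  83.   86.3  92.8 104.1 110.9 111.8 112.1 111.5 114.2 125.2 140.7 151.1 154.4 154.8 155.  153.7 148.7 136.6 123.1 117.8 103.4  78.2  64.   60.9  61.   60.6  60.5
  61.6  60.1  62.6  69.3  78.2  85.3  91.2]
row 175 u 285..305 [ 83.   80.9  83.6  83.3  83.8  86.4  88.   94.3 119.1 156.2 183.  195.  198.4 196.3 192.9 184.  164.1 135.9 110.6 102.4 101.6] u 335..358 [126.3 147.9 160.  157.3 153.2 143.7 136.  129.9 128.7 126.3 127.9 121.4 104.4  81.1  67.1  58.8  61.7  58.7  60.6  58.   55.2  60.3  59. ]
row 181 u 285..305 [ 83.1  80.7  82.4  80.9  82.   80.7  87.7 113.4 155.6 185.9 199.  201.6 199.6 197.9 182.4 148.4 114.9 101.1 103.7 104.1 102.1] u 335..358 [117.2 146.1 166.  171.9 169.9 163.4 152.6 140.7 129.  126.  125.7 125.4 121.9 107.7  84.9  65.4  60.1  58.6  59.7  60.8  59.3  57.2  59.1]
row 185 u 285..305 [ 82.3  85.   85.7  83.1  82.1  83.1  86.8 108.2 145.8 171.  181.4 183.3 184.6 177.7 158.  126.8 104.1  98.4 105.6 106.3 104. ] u 335..358 [144.  160.7 172.7 175.2 171.9 167.7 158.4 144.  130.9 125.9 123.3 126.  120.1 103.6  81.6  63.2  59.1  57.8  60.7  59.9  58.1  59.1  60.3]
row 189 u 285..305 [ 82.4  82.9  81.9  83.   83.9  81.2  84.9  89.1 108.9 143.4 165.2 173.8 176.1 174.7 169.3 150.1 126.4 104.8  99.4 102.4 108.7] u 335..358 [165.7 171.3 172.6 170.6 167.1 161.3 144.2 128.4 121.8 123.4 125.3 121.6 108.3  86.7  65.8  60.7  61.1  60.7  58.6  59.   60.1  60.2  59.8]
```

```bash
python3 - <<'E'
from h import *
np.set_printoptions(precision=1,suppress=True,linewidth=200)
w=dict(np.load("w3.npz"));s,p,R=tcp()
for k in range(6):
    a=np.pi/2+k*np.pi/3;print(k,proj(w,p+R.apply([[.0163*np.cos(a),.0163*np.sin(a),.1301],[.0095*np.cos(a),.0095*np.sin(a),.1301]])).ravel())
a=np.linspace(0,2*np.pi,360);c=np.c_[np.cos(a),np.sin(a)]
for rr,z in((.025,.0389),(.006,.1429),(.0095,.1339)):
    P=proj(w,p+R.apply(np.c_[rr*c,z+0*a]));print("circ",rr,"u",P[:,0].min(),P[:,0].max(),"v",P[:,1].min(),P[:,1].max())
g=w["frame"].astype(float)
br=((g[...,0]>130)&(g[...,2]<.55*g[...,0])&(g[...,1]>.55*g[...,0])).astype(np.uint8)[170:205,290:350]
n,l,st,ce=cv2.connectedComponentsWithStats(br);print("brass blobs (cx,cy,area)",[(ce[i]+[290,170],st[i]) for i in range(1,n)])
print("col 317-325 v185..235",g[180:235,317:326].mean((1,2)))
E
```

```text
0 [338.3 196.9 330.8 196.9]
1 [329.2 211.5 325.6 205.5]
2 [311.6 211.5 315.2 205.5]
3 [302.5 196.9 310.  196.9]
4 [311.4 181.8 315.2 188.1]
5 [329.5 181.7 325.7 188.1]
circ 0.025 u 280.00819980823 362.5112109130141 v 198.99697685925724 274.94246026518135
circ 0.006 u 314.05578688796766 326.62618858299476 v 187.0440663090922 199.16911840415673
circ 0.0095 u 310.1166512136109 330.6693634106589 v 185.7335216536892 205.5060641885194
brass blobs (cx,cy,area) [(array([324.4, 182.8]), array([32, 10,  6,  7, 36], dtype=int32)), (array([304.3, 194.3]), array([12, 23,  6,  4, 15], dtype=int32))]
col 317-325 v185..235 [ 96.6 104.8 111.5 116.4 116.9 111.3 102.8  94.9  91.5  89.9  90.   90.5  89.3  88.7  90.4  98.  117.1 143.1 158.9 164.3 165.9 165.5 164.6 163.5 162.1 160.6 160.3 161.3 161.  159.7 158.8 154.4 145.7
 130.6 109.5  86.7  71.3  63.6  60.8  60.3  57.9  58.6  60.3  59.6  59.6  60.1  59.1  58.3  59.4  59.   59.   59.1  59.7  58.3  57.2]
```

```bash
python3 - <<'E'
from h import *
np.set_printoptions(precision=0,suppress=True,linewidth=220)
w=dict(np.load("w3.npz"));s,p,R=tcp();g=w["frame"].astype(float)
for v in(185,188,191,194): print("row",v,"u300..340",g[v-1:v+2,300:341].mean((0,2)))
a=np.linspace(0,2*np.pi,720);P=proj(w,p+R.apply(np.c_[.025*np.cos(a),.025*np.sin(a),.0389+0*a]))
for v in(205,212,222,232):
    print("flange row",v,"pred u",np.sort(P[np.abs(P[:,1]-v)<.4][:,0]).round(1)[[0,-1]],"L",g[v-1:v+2,268:300].mean((0,2)),"R",g[v-1:v+2,344:376].mean((0,2)))
c=cv2.resize(w["frame"][150:210,280:360,::-1],(640,480),interpolation=cv2.INTER_CUBIC);cv2.imwrite("pics/w3d.png",c)
E
```

```text
row 185 u300..340 [127. 104.  98. 106. 106. 104. 102. 101. 103. 102. 103. 106. 109. 112. 112. 109. 104. 102.  97.  94. 100. 107. 120. 128. 128. 117. 108. 102. 101. 105. 102. 103. 103. 107. 122. 144. 161. 173. 175. 172. 168.]
row 188 u300..340 [144. 118. 103. 100. 104. 108. 105. 103. 105. 109. 117. 121. 122. 120. 114. 109. 103.  99.  95.  93.  91.  89.  89.  92.  92.  90.  92.  98. 101. 102. 103. 106. 115. 135. 153. 164. 171. 175. 173. 168. 164.]
row 191 u300..340 [158. 136. 111. 101. 102. 105. 106. 106. 111. 123. 128. 128. 124. 118. 113. 106. 102.  98.  92.  91.  90.  89.  88.  87.  88.  88.  87.  88.  97. 106. 118. 129. 144. 157. 168. 170. 171. 169. 167. 162. 153.]
row 194 u300..340 [163. 152. 140. 129. 122. 121. 121. 119. 122. 125. 124. 119. 113. 109. 104. 104. 100.  97.  96.  94.  95.  91.  88.  89.  91.  90.  89.  90. 100. 119. 135. 145. 155. 164. 170. 169. 166. 159. 152. 142. 132.]
flange row 205 pred u [299. 344.] L [168. 176. 193. 209. 213. 212. 207. 202. 198. 195. 194. 189. 177. 161. 140. 118. 108. 106. 111. 118. 123. 125. 129. 134. 139. 149. 155. 157. 160. 161. 161. 162.] R 
[... 547 characters left out ...]
283. 359.] L [168. 175. 189. 201. 204. 202. 196. 191. 182. 153. 118. 110. 136. 154. 160. 162. 160. 162. 161. 163. 162. 162. 161. 160. 161. 161. 161. 160. 161. 158. 156. 150.] R [113. 113. 112. 112. 114. 112. 112. 113. 112. 114. 113. 114. 119. 133. 151. 163. 168. 168. 170. 169. 169. 168. 165. 166. 165. 165. 167. 168. 168. 169. 169. 168.]
flange row 232 pred u [280. 362.] L [164. 167. 169. 172. 174. 176. 173. 173. 167. 165. 163. 162. 164. 165. 164. 164. 163. 164. 164. 163. 164. 163. 163. 164. 165. 162. 152. 129.  95.  68.  61.  58.] R [111. 114. 114. 112. 113. 116. 113. 113. 112. 113. 112. 113. 113. 113. 115. 129. 147. 159. 166. 167. 167. 167. 166. 166. 166. 166. 167. 169. 169. 168. 169. 168.]
```

View pics/w3d.png

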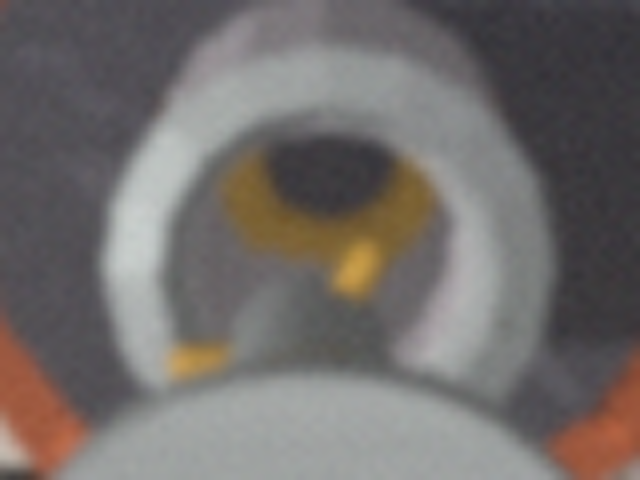

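The screw stands about 2 mm off the mouth centre along tool −y, and is well lined up along tool x. I correct that and lower gently to the mouth.

```bash
python3 -m inch '[[0.3,2,4,0,0,0,22],[0,0,6,0,0,0,22],[0,0,6,0,0,0,22],[0,0,6,0,0,0,22],[0,0,6,0,0,0,22],[0,0,4,0,0,0,22],[0,0,3,0,0,0,22],[0,0,3,0,0,0,22],[0,0,0,0,0,0,22]]'
python3 -c "
from h import *
plan(0)"
```

```text
time: 10.0
ee_pos: [0.4871, 0.2056, 0.2801]
tcp_rot: [-3.038, 0.515, -2.701]
ft_force: [-0.5, -0.2, -3.5]
opening: 0.0249
t 10.0 q [-0.8  -0.01  0.26  2.18  0.33  0.49  1.19] op 24.9 F [-0.5 -0.2 -3.5] Fax -2.8 Fx,Fy [-2.3 -0.1]
tcp in mouth x,y,tip depth mm [-1.17  1.66  8.21] SHIFT [-0.9 -1.8 -8.2] TURN [-0.0005  0.0004 -0.    ]
```

```bash
python3 -m inch '[[0,0,2,0,0,0,22],[0,0,2,0,0,0,22],[0,0,2,0,0,0,22],[0,0,2,0,0,0,22],[0,0,2,0,0,0,22]]'
python3 -c "
from h import *
plan(0)"; python3 -m inch '[[0,0,2,0,0,0,22],[0,0,2,0,0,0,22],[0,0,2,0,0,0,22]]'
python3 -c "
from h import *
plan(0)"
```

```text
time: 10.62
ee_pos: [0.4921, 0.2068, 0.2714]
tcp_rot: [-3.038, 0.515, -2.701]
ft_force: [-0.3, -0.9, -3.6]
opening: 0.0253
t 10.625 q [-0.8   0.01  0.27  2.18  0.33  0.47  1.2 ] op 25.3 F [-0.3 -0.9 -3.6] Fax -2.8 Fx,Fy [-2.3 -0.8]
tcp in mouth x,y,tip depth mm [-1.09  1.67 18.23] SHIFT [ -0.8  -1.8 -18.2] TURN [-0.0004  0.0006 -0.    ]
time: 11.0
ee_pos: [0.495, 0.2075, 0.2662]
tcp_rot: [-3.038, 0.515, -2.701]
ft_force: [0.2, -1.1, -2.2]
opening: 0.0253
t 11.0 q [-0.8   0.02  0.27  2.18  0.32  0.46  1.2 ] op 25.3 F [ 0.2 -1.1 -2.2] Fax -1.9 Fx,Fy [-1.1 -1.1]
tcp in mouth x,y,tip depth mm [-1.1   1.67 24.22] SHIFT [ -0.8  -1.9 -24.2] TURN [-0.0004  0.0006 -0.    ]
```

```bash
python3 -m inch '[[0,0,3,0,0,0,22],[0,0,3,0,0,0,22],[0,0,3,0,0,0,22],[0,0,3,0,0,0,22]]'
python3 -c "
from h import *
plan(0)"; python3 -m inch '[[0,0,3,0,0,0,22],[0,0,3,0,0,0,22],[0,0,3,0,0,0,22],[0,0,3,0,0,0,22]]'
python3 -c "
from h import *
plan(0)"
```

```text
time: 11.5
ee_pos: [0.5009, 0.2088, 0.2558]
tcp_rot: [-3.038, 0.515, -2.701]
ft_force: [-0.4, -0.5, -3.2]
opening: 0.0254
t 11.5 q [-0.79  0.05  0.27  2.18  0.32  0.43  1.2 ] op 25.4 F [-0.4 -0.5 -3.2] Fax -2.5 Fx,Fy [-2.  -0.4]
tcp in mouth x,y,tip depth mm [-1.08  1.64 36.31] SHIFT [ -0.8  -1.8 -36.3] TURN [-0.0005  0.0006 -0.    ]
time: 12.0
ee_pos: [0.5067, 0.2103, 0.2454]
tcp_rot: [-3.038, 0.515, -2.701]
ft_force: [-0.9, -0.6, -2.3]
opening: 0.0252
t 12.0 q [-0.79  0.08  0.28  2.18  0.31  0.4   1.21] op 25.2 F [-0.9 -0.6 -2.3] Fax -1.5 Fx,Fy [-2.  -0.3]
tcp in mouth x,y,tip depth mm [-1.06  1.69 48.27] SHIFT [ -0.8  -1.9 -48.3] TURN [-0.0004  0.0007  0.    ]
```

```bash
python3 -m inch '[[0,0,3,0,0,0,22],[0,0,3,0,0,0,22],[0,0,3,0,0,0,22],[0,0,2,0,0,0,22],[0,0,2,0,0,0,22]]'
python3 -c "
from h import *
plan(0)"; python3 -m inch '[[0,0,2,0,0,0,22],[0,0,2,0,0,0,22],[0,0,1.5,0,0,0,22]]'
python3 -c "
from h import *
plan(0)"
```

```text
time: 12.62
ee_pos: [0.513, 0.2117, 0.2342]
tcp_rot: [-3.038, 0.515, -2.701]
ft_force: [0.0, 0.2, -2.8]
opening: 0.0255
t 12.625 q [-0.78  0.11  0.28  2.18  0.3   0.37  1.21] op 25.5 F [ 0.   0.2 -2.8] Fax -2.5 Fx,Fy [-1.3  0.2]
tcp in mouth x,y,tip depth mm [-1.05  1.64 61.2 ] SHIFT [ -0.8  -1.8 -61.2] TURN [-0.0005  0.0007 -0.    ]
time: 13.0
ee_pos: [0.5157, 0.2124, 0.2295]
tcp_rot: [-3.038, 0.515, -2.701]
ft_force: [1.2, -0.7, -3.3]
opening: 0.0251
t 13.0 q [-0.78  0.12  0.28  2.17  0.3   0.36  1.22] op 25.1 F [ 1.2 -0.7 -3.3] Fax -3.3 Fx,Fy [-0.8 -0.9]
tcp in mouth x,y,tip depth mm [-1.05  1.67 66.7 ] SHIFT [ -0.8  -1.9 -66.7] TURN [-0.0005  0.0006 -0.    ]
```

```bash
python3 -m inch '[[0,0,2.5,0,0,0,22],[0,0,2.5,0,0,0,22],[0,0,2.5,0,0,0,22],[0,0,2,0,0,0,22],[0,0,1.5,0,0,0,22],[0,0,1,0,0,0,22]]'
python3 -c "
from h import *
plan(0)"
```

```text
time: 13.75
ee_pos: [0.5215, 0.2138, 0.2191]
tcp_rot: [-3.038, 0.515, -2.701]
ft_force: [0.4, -0.3, -3.8]
opening: 0.0256
t 13.75 q [-0.77  0.15  0.28  2.17  0.29  0.33  1.22] op 25.6 F [ 0.4 -0.3 -3.8] Fax -3.5 Fx,Fy [-1.6 -0.4]
tcp in mouth x,y,tip depth mm [-1.04  1.67 78.65] SHIFT [ -0.8  -1.9 -78.6] TURN [-0.0004  0.0006 -0.    ]
```

```bash
cat >> h.py <<'E'
def handle(w=None,dbg=False):
    "estimate handle-top height along tool z from its dark hole; returns tip depth estimate"
    w=w or shot("wrist");s,p,R=tcp();g=w["frame"].astype(int)
    red=((g[...,0]>90)&(g[...,1]<.4*g[...,0])&(g[...,2]<.45*g[...,0])).astype(np.uint8);red[:,:270]=0;red[:,370:]=0;red[:170]=0
    n,l,st,ce=cv2.connectedComponentsWithStats(red);i=1+st[1:,4].argmax();x=np.argwhere(l==i)
    vb=np.percentile(x[:,0],99.5);k=x[(x[:,0]>vb-6)]
    zs=np.arange(-.05,.06,.0005);P=proj(w,p+R.apply(np.c_[-.0145+0*zs,0*zs,zs]));z=np.interp(vb,P[::-1,1],zs[::-1])
    print("red area",st[i,4],"u",x[:,1].min(),x[:,1].max(),"v",x[:,0].min(),vb,"handle-top z(tool) mm",round(z*1e3,1))
E
python3 -c "
from h import *
handle()"
python3 -m inch '[[0,0,0,0,0,0,32],[0,0,0,0,0,0,38],[0,0,0,0,0,0,38],[0,0,0,0,0,0,38],[0,0,0,0,0,0,38]]'
python3 -c "
from h import *
plan(0);handle(shot('wrist','pics/w4.png'))"
```

```text
red area 4445 u 286 351 v 215 323.77999999999975 handle-top z(tool) mm -18.1
time: 14.42
ee_pos: [0.5215, 0.2137, 0.2192]
tcp_rot: [-3.038, 0.515, -2.701]
ft_force: [-0.5, 0.4, 0.2]
opening: 0.0378
t 14.425 q [-0.77  0.15  0.28  2.17  0.29  0.33  1.22] op 37.8 F [-0.5  0.4  0.2] Fax 0.3 Fx,Fy [-0.3  0.5]
tcp in mouth x,y,tip depth mm [-1.03  1.65 78.56] SHIFT [ -0.8  -1.8 -78.6] TURN [-0.0004  0.0007  0.    ]
red area 3902 u 290 350 v 211 312.0 handle-top z(tool) mm -10.3
```

```bash
cat >> h.py <<'E'
def topface(w):
    g=w["frame"].astype(int);m=((g[...,0]>60)&(g[...,1]<.4*g[...,0])&(g[...,2]<.45*g[...,0])).astype(np.uint8);m[:,:260]=0;m[:,380:]=0;m[:200]=0
    n,l,st,ce=cv2.connectedComponentsWithStats(m);m=(l==1+st[1:,4].argmax()).astype(np.uint8)
    b=(m>0)&(g[...,0]<260)
    hist=np.percentile(g[...,0][m>0],[5,25,50,75,95])
    # dark hole: enclosed background
    c,h=cv2.findContours(m,cv2.RETR_CCOMP,cv2.CHAIN_APPROX_NONE)
    holes=[(cv2.contourArea(c[i]),cv2.fitEllipse(c[i])) for i in range(len(c)) if h[0][i][3]>=0 and cv2.contourArea(c[i])>100]
    print("R pct",hist,"holes",[(a,np.round(e[0],1),np.round(e[1],1)) for a,e in holes])
E
python3 - <<'E'
from h import *
np.set_printoptions(precision=1,suppress=True)
topface(dict(np.load("w2.npz")));topface(dict(np.load("w3.npz")))
w=shot("wrist");topface(w);np.savez("w4.npz",**w)
# predictions of the hole centre vs z
s,p,R=tcp()
for z in (-.0211,-.0172,-.0072):print(z,proj(w,p+R.apply([[0,0,z],[0,.0075,z],[0,-.0075,z]])).ravel())
E
```

```text
R pct [ 97. 102. 111. 126. 137.] holes [(1135.0, array([318.8, 298.3]), array([36.2, 40. ]))]
R pct [ 94. 100. 118. 123. 139.] holes [(1134.5, array([318.8, 298.3]), array([36.3, 39.9]))]
R pct [104. 108. 131. 146. 192.] holes [(1107.0, array([320.5, 287.2]), array([35.9, 39.3]))]
-0.0211 [322.5 299.5 340.9 299.5 304.  299.5]
-0.0172 [322.4 293.7 340.2 293.7 304.5 293.7]
-0.0072 [322.1 280.4 338.7 280.4 305.5 280.4]
```

The hole shrank only about 2% where a full drop would give about 10%, so the screw rests on the ledges with a slight tilt. Now I search clockwise in 20° steps, releasing after each.

```bash
python3 -m inch '[[0,0,0,0,0,0,30],[0,0,0,0,0,0,22],[0,0,0,0,0,0,22],[0,0,0,0,0,0.175,22],[0,0,0,0,0,0.175,22],[0,0,0,0,0,0,22]]' 40
python3 -c "
from h import *
plan(0);print(monitor.observe()['moment'].round(2));topface(shot('wrist'))"
python3 -m inch '[[0,0,0,0,0,0,30],[0,0,0,0,0,0,38],[0,0,0,0,0,0,38],[0,0,0,0,0,0,38]]'
python3 -c "
from h import *
plan(0);topface(shot('wrist'))"
```

```text
time: 15.28
ee_pos: [0.5215, 0.2138, 0.2193]
tcp_rot: [3.045, 0.516, -3.103]
ft_force: [0.4, -0.7, -0.3]
opening: 0.0258
t 15.275 q [-0.84  0.16  0.35  2.17  0.26  0.33  0.91] op 25.8 F [ 0.4 -0.7 -0.3] Fax -0.3 Fx,Fy [ 0.1 -0.8]
tcp in mouth x,y,tip depth mm [-0.92  1.67 78.56] SHIFT [ -1.3  -1.5 -78.6] TURN [-0.0002  0.001  -0.    ]
[-0.32  0.07 -0.22]
R pct [102. 106. 111. 131. 135.] holes [(1110.5, array([318.7, 286.8]), array([36.2, 39.1]))]
time: 15.82
ee_pos: [0.5214, 0.2138, 0.2192]
tcp_rot: [3.044, 0.516, -3.104]
ft_force: [-0.3, -0.3, -0.3]
opening: 0.0379
t 15.825 q [-0.83  0.16  0.35  2.17  0.26  0.33  0.91] op 37.9 F [-0.3 -0.3 -0.3] Fax -0.0 Fx,Fy [-0.4 -0.2]
tcp in mouth x,y,tip depth mm [-1.05  1.67 78.57] SHIFT [ -1.4  -1.5 -78.6] TURN [-0.0002  0.0007 -0.    ]
R pct [104.  107.  112.  134.  160.4] holes [(1009.5, array([312.3, 271.2]), array([35.2, 36.6]))]
```

The hole centre jumped to v=271 and its size fell about 8.5% in total, so the lugs have dropped into the gap. I follow down 12 mm, grip, and turn clockwise while following the lead.

```bash
python3 -m inch '[[0,0,4,0,0,0,38],[0,0,4,0,0,0,38],[0,0,4,0,0,0,38],[0,0,0,0,0,0,38]]' 60
python3 -c "
from h import *
plan(0)
topface(shot('wrist'))"
python3 -m inch '[[0,0,0,0,0,0,30],[0,0,0,0,0,0,22],[0,0,0,0,0,0,22],[0,0,0.2,0,0,0.12,22],[0,0,0.4,0,0,0.12,22],[0,0,0.4,0,0,0.12,22],[0,0,0,0,0,0,22]]'
python3 -c "
from h import *
plan(0);print('Mz axis',monitor.observe()['moment']@AX);topface(shot('wrist'))"
```

```text
time: 16.38
ee_pos: [0.5273, 0.215, 0.2083]
tcp_rot: [3.045, 0.515, -3.104]
ft_force: [0.4, 0.3, 0.2]
opening: 0.0385
t 16.375 q [-0.82  0.19  0.34  2.17  0.24  0.3   0.92] op 38.5 F [0.4 0.3 0.2] Fax -0.0 Fx,Fy [0.5 0.2]
tcp in mouth x,y,tip depth mm [-1.28  1.52 90.97] SHIFT [ -1.5  -1.3 -91. ] TURN [-0.0007  0.0002 -0.    ]
R pct [105. 108. 111. 135. 139.] holes [(1189.5, array([312.1, 287.8]), array([37.7, 40.2]))]
time: 17.3
ee_pos: [0.5277, 0.2146, 0.2079]
tcp_rot: [2.857, 0.446, 2.777]
ft_force: [-1.3, -5.6, 2.1]
opening: 0.0264
t 17.3 q [-0.9   0.19  0.43  2.17  0.18  0.29  0.61] op 26.4 F [-1.3 -5.6  2.1] Fax 3.1 Fx,Fy [-1.2 -5.1]
tcp in mouth x,y,tip depth mm [-1.23  1.01 91.54] SHIFT [ -1.6  -0.3 -91.5] TURN [-0.0009  0.0008  0.    ]
Mz axis 0.02872507378985944
R pct [105. 109. 113. 138. 205.] holes [(1136.5, array([318.7, 285.1]), array([36.7, 39.6]))]
```

```bash
python3 -m inch '[[-0.3,-0.4,0.3,0,0,0.12,22],[0,0,0.4,0,0,0.12,22],[0,0,0.4,0,0,0.12,22],[0,0,0.4,0,0,0.12,22]]'
python3 -c "
from h import *
plan(0);print('Mz axis',monitor.observe()['moment']@AX);topface(shot('wrist'))"
python3 -m inch '[[0,0,0.4,0,0,0.12,22],[0,0,0.4,0,0,0.12,22],[0,0,0,0,0,0,22]]'
python3 -c "
from h import *
plan(0);print('Mz axis',monitor.observe()['moment']@AX);topface(shot('wrist'))"
```

```text
time: 17.85
ee_pos: [0.5286, 0.2145, 0.2067]
tcp_rot: [2.686, 0.268, 2.298]
ft_force: [-2.5, -2.5, 4.3]
opening: 0.026
t 17.85 q [-1.    0.2   0.54  2.17  0.08  0.28  0.23] op 26.0 F [-2.5 -2.5  4.3] Fax 5.2 Fx,Fy [-0.5 -1.8]
tcp in mouth x,y,tip depth mm [-1.15  0.73 92.98] SHIFT [ -1.3   0.6 -93. ] TURN [-0.0001  0.0008  0.    ]
Mz axis 0.03526060081350392
R pct [108. 112. 118. 181. 222.] holes [(1130.5, array([318.4, 285. ]), array([36.7, 39.3]))]
time: 18.27
ee_pos: [0.5291, 0.2149, 0.206]
tcp_rot: [2.64, 0.16, 2.086]
ft_force: [-0.0, -3.2, 2.1]
opening: 0.026
t 18.275 q [-1.05  0.21  0.6   2.17  0.03  0.28  0.05] op 26.0 F [-0.  -3.2  2.1] Fax 2.2 Fx,Fy [ 0.4 -3.1]
tcp in mouth x,y,tip depth mm [-0.97  1.05 93.82] SHIFT [ -1.4   0.6 -93.8] TURN [ 0.0005  0.0007 -0.    ]
Mz axis -0.16401255091476455
R pct [109. 112. 127. 207. 228.] holes [(1132.0, array([318.6, 285.5]), array([36.6, 39.4]))]
```

```bash
python3 -m inch '[[0,0,0.5,0,0,0.1,22],[0,0,0.5,0,0,0.1,22],[0,0,0.4,0,0,0.1,22]]'
python3 -c "
from h import *
plan(0);print('Mz axis',monitor.observe()['moment']@AX);topface(shot('wrist'))"
python3 -m inch '[[0,0,0.4,0,0,0.1,22],[0,0,0.2,0,0,0.1,22],[0,0,0,0,0,0,22]]'
python3 -c "
from h import *
plan(0);print('Mz axis',monitor.observe()['moment']@AX);topface(shot('wrist'))"
```

```text
time: 18.7
ee_pos: [0.5292, 0.2147, 0.2044]
tcp_rot: [2.619, 0.011, 1.822]
ft_force: [-15.4, -9.9, 13.6]
opening: 0.0256
t 18.7 q [-1.11  0.23  0.67  2.18 -0.06  0.28 -0.18] op 25.6 F [-15.4  -9.9  13.6] Fax 20.4 Fx,Fy [-8.2 -6.1]
tcp in mouth x,y,tip depth mm [-1.71  0.82 95.26] SHIFT [ -0.9   1.6 -95.3] TURN [-0.0009  0.0006  0.    ]
Mz axis 0.2536535488486116
R pct [110. 113. 128. 212. 235.] holes [(1124.5, array([318.6, 285.7]), array([36.8, 39. ]))]
time: 19.12
ee_pos: [0.5294, 0.2144, 0.204]
tcp_rot: [2.626, -0.088, 1.649]
ft_force: [-17.7, -11.8, 19.8]
opening: 0.0256
t 19.125 q [-1.15  0.23  0.72  2.18 -0.11  0.28 -0.32] op 25.6 F [-17.7 -11.8  19.8] Fax 27.1 Fx,Fy [-7.4 -7.3]
tcp in mouth x,y,tip depth mm [-1.87  0.45 95.68] SHIFT [ -0.2   1.8 -95.7] TURN [-0.0011  0.001   0.    ]
Mz axis -0.0025742670779528042
R pct [108. 111. 115. 192. 226.] holes [(1139.0, array([319.1, 286.1]), array([36.8, 39.5]))]
```

Axial force has risen to 27 N, so I stop pushing and release. Then I look at where the flange sits.

```bash
python3 -m inch '[[0,0,-1,0,0,0,22],[0,0,0,0,0,0,30],[0,0,0,0,0,0,40],[0,0,0,0,0,0,40],[0,0,0,0,0,0,40]]'
python3 - <<'E'
from h import *
plan(0);w=shot('wrist');topface(w)
t=shot("top");sc=shot("scene")
c=lambda im,u,v,w,h,k:cv2.resize(im[v:v+h,u:u+w,::-1],None,fx=k,fy=k,interpolation=cv2.INTER_CUBIC)
cv2.imwrite("pics/w5.png",np.vstack([np.hstack([c(w["frame"],240,150,160,120,2.5),c(w["frame"],240,220,160,120,2.5)]),np.hstack([c(t["frame"],220,160,80,60,5),c(sc["frame"],340,130,80,60,5)])]))
E
```

```text
time: 19.8
ee_pos: [0.5296, 0.2152, 0.2051]
tcp_rot: [2.624, -0.089, 1.649]
ft_force: [0.0, 0.4, 0.1]
opening: 0.0399
t 19.8 q [-1.15  0.23  0.72  2.18 -0.11  0.28 -0.33] op 39.9 F [0.  0.4 0.1] Fax 0.0 Fx,Fy [0.1 0.4]
tcp in mouth x,y,tip depth mm [-0.88  1.22 94.89] SHIFT [ -1.1   1.2 -94.9] TURN [0.0009 0.0001 0.    ]
R pct [111. 113. 116. 210. 231.] holes [(1094.5, array([310.2, 296. ]), array([35.9, 38.8]))]
```

View pics/w5.png

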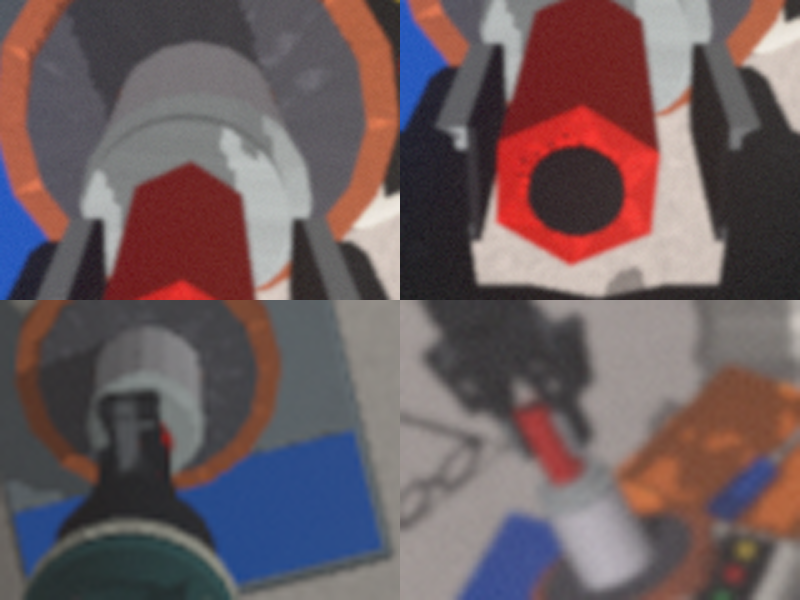

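The view shows the flange close over the hub face, and the handle followed the jaws (flats still parallel to the pads). To be sure it is at the stop, I regrip and turn clockwise another 40° without pushing. Then I compare the released handle before and after.

```bash
python3 -m inch '[[0,0,0,0,0,0,30],[0,0,0,0,0,0,22],[0,0,0,0,0,0,22],[0,0,0,0,0,0.1,22],[0,0,0,0,0,0.1,22],[0,0,0.2,0,0,0.1,22]]'
python3 -c "
from h import *
plan(0);print('Mz axis',monitor.observe()['moment']@AX);topface(shot('wrist'))"
python3 -m inch '[[0,0,0.2,0,0,0.1,22],[0,0,0.2,0,0,0.1,22],[0,0,0,0,0,0.1,22],[0,0,0,0,0,0.1,22]]'
python3 -c "
from h import *
plan(0);print('Mz axis',monitor.observe()['moment']@AX);topface(shot('wrist'))"
python3 -m inch '[[0,0,0,0,0,0,30],[0,0,0,0,0,0,40],[0,0,0,0,0,0,40],[0,0,0,0,0,0,40]]'
python3 -c "
from h import *
plan(0);w=shot('wrist','pics/w6.png');topface(w);np.savez('w6.npz',**w)"
```

```text
time: 20.7
ee_pos: [0.5297, 0.2153, 0.205]
tcp_rot: [2.668, -0.234, 1.379]
ft_force: [-1.4, 0.6, 1.8]
opening: 0.0253
t 20.7 q [-1.21  0.25  0.8   2.18 -0.2   0.28 -0.54] op 25.3 F [-1.4  0.6  1.8] Fax 2.1 Fx,Fy [-0.2  1. ]
tcp in mouth x,y,tip depth mm [-0.86  1.28 95.03] SHIFT [ -0.7   1.4 -95. ] TURN [ 0.0009 -0.0003 -0.    ]
Mz axis 0.35774708644804315
R pct [105. 109. 111. 138. 215.] holes [(1082.5, array([318.9, 295.3]), array([35.7, 38.7]))]
time: 21.25
ee_pos: [0.5299, 0.2153, 0.2047]
tcp_rot: [2.789, -0.397, 0.995]
ft_force: [-2.8, -1.3, 2.9]
opening: 0.0258
t 21.25 q [-1.29  0.27  0.9   2.18 -0.34  0.29 -0.82] op 25.8 F [-2.8 -1.3  2.9] Fax 4.0 Fx,Fy [-1.1 -0.6]
tcp in mouth x,y,tip depth mm [-0.8   1.23 95.4 ] SHIFT [ -0.1   1.5 -95.4] TURN [ 0.0008 -0.0007  0.    ]
Mz axis 0.410347553831444
R pct [101. 106. 109. 132. 195.] holes [(1085.0, array([318.8, 295.5]), array([35.3, 39.2]))]
time: 21.8
ee_pos: [0.5299, 0.2151, 0.2046]
tcp_rot: [2.788, -0.396, 0.997]
ft_force: [0.2, 0.2, -0.5]
opening: 0.0404
t 21.8 q [-1.29  0.27  0.89  2.18 -0.34  0.29 -0.82] op 40.4 F [ 0.2  0.2 -0.5] Fax -0.6 Fx,Fy [-0.   0.1]
tcp in mouth x,y,tip depth mm [-0.96  1.06 95.47] SHIFT [  0.1   1.5 -95.5] TURN [ 0.0007 -0.0003 -0.    ]
R pct [106. 108. 110. 134. 209.] holes [(1037.0, array([312.9, 308.9]), array([34.3, 38.5]))]
```

Torque held at 0.36–0.41 N m through another 40°, which is the brake slipping at the stop. Total turn since the drop is about 130°. I open, back out along the axis and look at it unobstructed.

```bash
python3 -m inch '[[0,0,0,0,0,0,60],[0,0,0,0,0,0,70],[0,0,-10,0,0,0,75],[0,0,-20,0,0,0,75],[0,0,-30,0,0,0,75],[0,0,-40,0,0,0,75],[0,0,-40,0,0,0,75],[0,0,0,0,0,0,75],[0,0,0,0,0,0,75]]'
python3 - <<'E'
from h import *
np.set_printoptions(precision=2,suppress=True)
plan(0);w=shot("wrist");sc=shot("scene");t=shot("top")
for n,x in(("w7",w),("s7",sc),("t7",t)):np.savez(n+".npz",**x)
for n,c in(("scene",sc),("wrist",w),("top",t)): print(n,[proj(c,M0+AX*h)[0] for h in(-.073,0,.0015,.0075,.0675,.0715)])
c=lambda im,u,v,w,h,k:cv2.resize(im[v:v+h,u:u+w,::-1],None,fx=k,fy=k,interpolation=cv2.INTER_CUBIC)
u,v=proj(w,M0+AX*.03)[0].astype(int);print(u,v)
u=min(max(u-40,0),560);v=min(max(v-60,0),280)
cv2.imwrite("pics/f.png",np.hstack([c(sc["frame"],345,130,40,60,10),c(w["frame"],u,v,80,120,5)]));print("wrist crop origin",u,v)
E
```

```text
time: 22.98
ee_pos: [0.4674, 0.2139, 0.2808]
tcp_rot: [2.84, -0.369, 1.01]
ft_force: [-0.7, -0.0, -0.0]
opening: 0.0748
t 22.975 q [-1.81 -0.16  1.19  2.19  0.51  0.61 -1.57] op 74.8 F [-0.7 -0.  -0. ] Fax 0.3 Fx,Fy [-0.6  0.2]
tcp in mouth x,y,tip depth mm [-15.75  14.29  -1.01] SHIFT [ 2.6 21.1 -0.2] TURN [-0.06  0.02 -0.  ]
scene [array([383.52, 182.87]), array([375.15, 166.75]), array([374.97, 166.41]), array([374.27, 165.06]), array([367.13, 151.32]), array([366.64, 150.39])]
wrist [array([345.87, 170.15]), array([348.41, 186.22]), array([348.48, 186.64]), array([348.75, 188.35]), array([352.28, 210.68]), array([352.59, 212.61])]
top [array([249.87, 174.26]), array([249.12, 184.54]), array([249.1 , 184.77]), array([249.04, 185.66]), array([248.35, 195.1 ]), array([248.3 , 195.76])]
349 195
wrist crop origin 309 135
```

View pics/f.png

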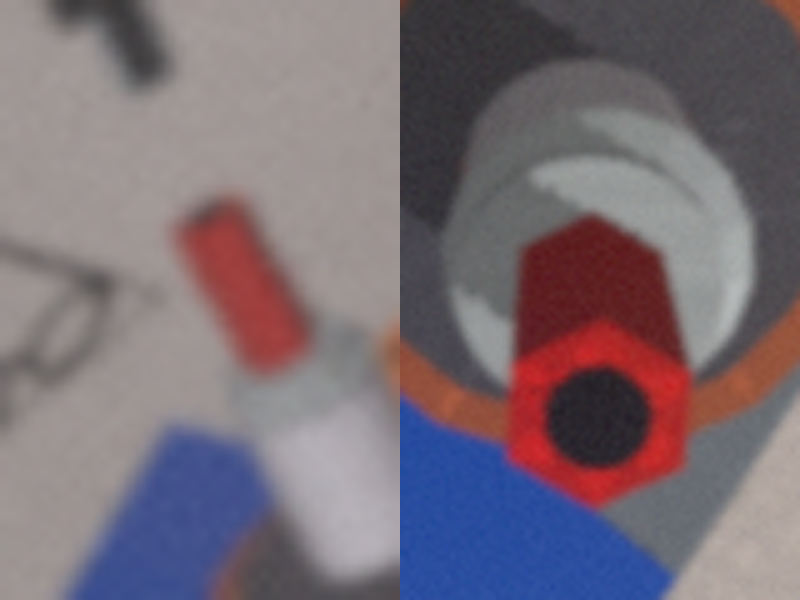

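The retreat drifted sideways near a joint limit, but the screw stands undisturbed with its flange low over the hub face. For depth, I use the scene view side-on along the axis: red to flange to hub-wall transitions, against predictions for home and for merely dropped.

```bash
python3 - <<'E'
from h import *
np.set_printoptions(precision=2,suppress=True,linewidth=200)
sc=dict(np.load("s7.npz"));w=dict(np.load("w7.npz"))
o,_=ray(sc,0,0);d=o-M0;d/=np.linalg.norm(d);n=d-AX*(d@AX);n/=np.linalg.norm(n)
pt=lambda h,rr:proj(sc,M0+AX*h+n*rr)[0]
m=proj(sc,M0)[0];e=proj(sc,M0+AX*.0675)[0]-m;e/=np.linalg.norm(e)
S=lambda p:(p-m)@e
for nm,b in(("home",.0015),("dropped",.0055),("ledge",.0155)):
    print(nm,"top far",S(pt(b+.066,-.014)),"top near",S(pt(b+.066,.014)),"red bottom",S(pt(b+.006,.014)),"flange top near",S(pt(b+.006,.025)),"flange bottom near",S(pt(b,.025)))
print("rim near .028/.0295",S(pt(0,.028)),S(pt(0,.0295)),"hub foot(wheel)",S(pt(-.073,.028)))
g=sc["frame"].astype(np.float32);k=np.array([-e[1],e[0]])
red0=proj(sc,M0+AX*.035)[0]
# centre the profile on the red handle
for off in(-1.5,0,1.5):
    ss=np.arange(-20,24,.5);P=np.array([m+e*s_+k*off for s_ in ss],np.float32)
    V=np.array([np.mean([cv2.remap(g,(P[:,0]+k[0]*j).astype(np.float32)[None],(P[:,1]+k[1]*j).astype(np.float32)[None],cv2.INTER_LINEAR)[0] for j in(-1,-.5,0,.5,1)],0)])[0]
    print("off",off);print(" ".join(f"{a:.1f}:{int(x[0])}/{int(x[1])}/{int(x[2])}" for a,x in zip(ss,V)))
print("tri top",tri([(sc,365.8,151.0),(w,348.2,217.9)]), "along axis from mouth",(tri([(sc,365.8,151.0),(w,348.2,217.9)])-np.array([.5533,.2202,.1657]))@AX,"or M0",(tri([(sc,365.8,151.0),(w,348.2,217.9)])-M0)@AX)
E
```

```text
home top far 18.878894331381936 top near 15.887008558548548 red bottom 0.30225717622832254 flange top near -0.973089482059188 flange bottom near -2.5128880419821713
dropped top far 19.921961884833806 top near 16.94301547624362 red bottom 1.326570390901221 flange top near 0.056046634131906754 flange bottom near -1.4868756259761522
ledge top far 22.5388591264434 top near 19.592519317013803 red bottom 3.8964156963045102 flange top near 2.6380463721035987 flange bottom near 1.0872731489232335
rim near .028/.0295 -3.2500381312282576 -3.426934333598561 hub foot(wheel) -21.62569462402057
off -1.5
-20.0:160/155/162 -19.5:170/165/171 -19.0:175/170/177 -18.5:178/173/180 -18.0:179/173/181 -17.5:179/174/181 -17.0:179/173/181 -16.5:178/173/181 -16.0:179/173/181 -15.5:180/174/181 -15.0:180/174/181 -14.5:179/174/181 -14.0:179/173/181 -13.5:179/174/181 -13.0:179/173/180 -12.5:178/173/180 -12.0:178/173/179 -11.5:178/173/179 -11.0:179/173/180 -10.5:179/173/180 -10.0:179/173/180 -9.5:178/173/180 -9.0:178/173/179 -8.5:178/172/179 -8.0:178/172/179 -7.5:178/172/179 -7.0:177/171/179 -6.5:176/170/177 -6.0:1
[... 3189 characters left out ...]
.0:132/75/74 4.5:132/73/72 5.0:132/72/72 5.5:133/72/72 6.0:135/73/73 6.5:135/74/74 7.0:136/75/74 7.5:136/76/75 8.0:136/76/75 8.5:135/74/74 9.0:134/74/73 9.5:134/74/73 10.0:134/75/74 10.5:135/77/76 11.0:136/80/79 11.5:136/82/80 12.0:134/81/80 12.5:133/80/78 13.0:134/81/79 13.5:134/82/80 14.0:134/82/80 14.5:134/81/80 15.0:134/80/80 15.5:134/81/80 16.0:133/81/79 16.5:132/82/80 17.0:132/83/81 17.5:132/86/84 18.0:134/93/90 18.5:137/101/99 19.0:143/113/110 19.5:149/125/122 20.0:153/135/133 20.5:156/142/140 21.0:157/146/144 21.5:158/148/147 22.0:160/150/148 22.5:160/151/149 23.0:160/151/149 23.5:160/151/149
tri top [0.52 0.21 0.22] along axis from mouth 0.06848091784690823 or M0 0.07024728301001623
```

The rim transition sits 1.7 px below its prediction, so it needs a reference. I take the same profile on the first scene image (empty hub) to locate the real mouth plane in this camera.

```bash
python3 - <<'E'
from h import *
sc=dict(np.load("s7.npz"));g0=cv2.imread("pics/scene0.png")[:,:,::-1].astype(np.float32)
m=proj(sc,M0)[0];e=proj(sc,M0+AX*.0675)[0]-m;e/=np.linalg.norm(e);k=np.array([-e[1],e[0]])
o,_=ray(sc,0,0);d=o-M0;d/=np.linalg.norm(d);n=d-AX*(d@AX);n/=np.linalg.norm(n)
S=lambda p:(p-m)@e
print("pred far rim",S(proj(sc,M0-n*.028)[0]),"near",S(proj(sc,M0+n*.028)[0]),"hub width px",[np.linalg.norm(proj(sc,M0+np.cross(AX,n)*r_)[0]-proj(sc,M0-np.cross(AX,n)*r_)[0]) for r_ in(.028,.0295)])
def prof(g,P): return np.mean([cv2.remap(g,(P[:,0]+a).astype(np.float32)[None],(P[:,1]+b).astype(np.float32)[None],cv2.INTER_LINEAR)[0] for a,b in[(0,0),(.3,0),(-.3,0)]],0)
g7=sc["frame"].astype(np.float32)
for off in(-1.5,0,1.5):
    ss=np.arange(-9,9,.5);P=np.array([m+e*s_+k*off for s_ in ss]);print("off",off," ".join(f"{a:.1f}:{int(x[0])}/{int(x[1])}/{int(x[2])}" for a,x in zip(ss,prof(g0,P))))
for s0 in(-12,-15):
    us=np.arange(-13,13,.5)
    for nm,g in(("0",g0),("7",g7)):
        P=np.array([m+e*s0+k*u for u in us]);print("across",s0,nm," ".join(f"{a:.1f}:{int(x.mean())}" for a,x in zip(us,prof(g,P))))
E
```

```text
pred far rim 3.1542681980468568 near -3.2500381312282576 hub width px [np.float64(15.677144155607765), np.float64(16.516998361495315)]
off -1.5 -9.0:178/172/179 -8.5:179/172/179 -8.0:179/172/180 -7.5:178/173/180 -7.0:177/172/179 -6.5:176/171/177 -6.0:173/169/175 -5.5:168/163/169 -5.0:162/158/163 -4.5:156/154/159 -4.0:151/150/155 -3.5:151/149/154 -3.0:151/150/154 -2.5:154/153/157 -2.0:158/156/159 -1.5:160/157/161 -1.0:162/159/164 -0.5:164/161/166 0.0:164/161/166 0.5:163/161/166 1.0:161/160/165 1.5:160/160/163 2.0:159/160/161 2.5:158/158/160 3.0:158/157/157 3.5:158/155/155 4.0:158/153/153 4.5:157/152/150 5.0:157/151/148 5.5:158/150/147 6.0:159/150/148 6.5:160/151/149 7.0:162/152/150 7.5:162/152/150 8.0:161/152/150 8.5:160/151/149
off 0 -9.0:172/166/173 -8.5:172/166/174 -8.0:173/167/174 -7.5:172/167/173 -7.0:172/167/173 -6.5:170/165/171 -6.0:167/162/168 -5.5:162/158/164 -5.0:157/154/158 -4.5:151/149/152 -4.0:147/146/149 -3.5:146/146/149 -3.0:150/149/153 -2.5:155/154/159 -2.0:159/157/162 -1.5:162/160/165 -1.0:166/163/169 -0.5:170/167/172 0.0:171/168/173 0.5:170/168/172 1.0:168/167/171 1.
[... 1933 characters left out ...]
:178 -2.5:178 -2.0:178 -1.5:176 -1.0:175 -0.5:173 0.0:172 0.5:169 1.0:167 1.5:166 2.0:163 2.5:160 3.0:156 3.5:151 4.0:146 4.5:141 5.0:136 5.5:130 6.0:122 6.5:113 7.0:104 7.5:94 8.0:86 8.5:79 9.0:75 9.5:73 10.0:72 10.5:72 11.0:74 11.5:76 12.0:78 12.5:78
across -15 7 -13.0:79 -12.5:79 -12.0:79 -11.5:80 -11.0:80 -10.5:81 -10.0:84 -9.5:90 -9.0:99 -8.5:112 -8.0:125 -7.5:137 -7.0:149 -6.5:158 -6.0:164 -5.5:169 -5.0:173 -4.5:176 -4.0:176 -3.5:177 -3.0:178 -2.5:180 -2.0:180 -1.5:178 -1.0:177 -0.5:176 0.0:175 0.5:174 1.0:171 1.5:168 2.0:165 2.5:161 3.0:157 3.5:153 4.0:148 4.5:142 5.0:137 5.5:131 6.0:123 6.5:114 7.0:104 7.5:94 8.0:84 8.5:77 9.0:72 9.5:71 10.0:71 10.5:73 11.0:76 11.5:77 12.0:77 12.5:77
```

The empty-hub image puts the mouth plane 0.45 px higher, so the profile gives a tip depth between 93.6 and 96.1 mm. That is too vague against the 95 mm limit, so I go back for a mechanical check. First I unwind the open gripper by 60° (the hexagon repeats) to get clear of the joint limit.

```bash
python3 -m inch '[[0,0,0,0,0,-0.175,75],[0,0,0,0,0,-0.175,75],[0,0,0,0,0,-0.175,75],[0,0,0,0,0,-0.175,75],[0,0,0,0,0,-0.175,75],[0,0,0,0,0,-0.172,75],[0,0,0,0,0,0,75],[0,0,0,0,0,0,75],[0,0,0,0,0,0,75]]'
python3 -c "
from h import *
plan(0,(-.0009,.0012))
topface(shot('wrist'))"
```

```text
time: 24.25
ee_pos: [0.4678, 0.2133, 0.2811]
tcp_rot: [2.672, 0.06, 1.983]
ft_force: [-0.6, -0.5, -0.5]
opening: 0.0752
t 24.25 q [-1.9  -0.22  1.24  2.19  0.61  0.64 -0.61] op 75.2 F [-0.6 -0.5 -0.5] Fax -0.1 Fx,Fy [-0.8 -0.3]
tcp in mouth x,y,tip depth mm [-15.39  13.64  -1.22] SHIFT [-14.9  12.    0.1] TURN [-0.0457 -0.0366 -0.    ]
R pct [ 94.   97.  143.5 184.  209. ] holes [(345.5, array([332.4, 240.2]), array([20.5, 21.6]))]
```

```bash
python3 -m inch '[[-7.5,6,0,-0.023,-0.018,0,75],[-7.5,6,0,-0.023,-0.018,0,75],[0,0,0,0,0,-0.17,75],[0,0,0,0,0,-0.17,75],[0,0,0,0,0,-0.17,75],[0,0,0,0,0,-0.17,75],[0,0,0,0,0,-0.17,75],[0,0,0,0,0,-0.197,75],[0,0,0,0,0,0,75]]'
python3 -c "
from h import *
plan(0,(-.0009,.0012))
topface(shot('wrist'))"
```

```text
time: 25.42
ee_pos: [0.4836, 0.204, 0.2879]
tcp_rot: [2.946, 0.49, 2.98]
ft_force: [-0.3, 0.3, 0.5]
opening: 0.0751
t 25.425 q [-1.9  -0.24  1.24  2.19  0.73  0.64  0.34] op 75.1 F [-0.3  0.3  0.5] Fax 0.5 Fx,Fy [0.1 0.3]
tcp in mouth x,y,tip depth mm [-0.55  0.98 -0.45] SHIFT [0.4 0.1 0.5] TURN [ 0.0013  0.0007 -0.    ]
R pct [130. 173. 183. 197. 211.] holes [(368.5, array([314.9, 211. ]), array([21.5, 22. ]))]
```

```bash
python3 -m inch '[[0,0,20,0,0,0,75],[0,0,20,0,0,0,75],[0,0,0,0,0,0,75]]'
python3 -c "
from h import *
plan(0,(-.0009,.0012))"
python3 -m inch '[[0,0,15,0,0,0,75],[0,0,15,0,0,0,75],[0,0,12,0,0,0,75],[0,0,8,0,0,0,60],[0,0,0,0,0,0,45],[0,0,0,0,0,0,45]]'
python3 -c "
from h import *
plan(0,(-.0009,.0012));topface(shot('wrist'))"
```

```text
time: 25.85
ee_pos: [0.4927, 0.2086, 0.2615]
tcp_rot: [2.952, 0.476, 2.986]
ft_force: [0.5, -0.6, -0.4]
opening: 0.0746
t 25.85 q [-1.71  0.04  1.22  2.2   0.2   0.44  0.81] op 74.6 F [ 0.5 -0.6 -0.4] Fax -0.5 Fx,Fy [ 0.  -0.7]
tcp in mouth x,y,tip depth mm [-5.12  3.29 27.39] SHIFT [ -4.3  -0.6 -27.5] TURN [-0.0013 -0.014   0.    ]
time: 26.6
ee_pos: [0.5159, 0.2158, 0.2195]
tcp_rot: [2.947, 0.476, 2.989]
ft_force: [-0.3, 0.3, 0.1]
opening: 0.0448
t 26.6 q [-1.38  0.22  0.97  2.19 -0.24  0.33  1.2 ] op 44.8 F [-0.3  0.3  0.1] Fax 0.2 Fx,Fy [-0.2  0.4]
tcp in mouth x,y,tip depth mm [-5.18  4.95 75.88] SHIFT [ -4.1  -1.7 -76. ] TURN [ 0.0046 -0.0152 -0.    ]
R pct [105. 108. 115. 138. 207.] holes [(864.0, array([308.4, 275. ]), array([32.2, 34.3]))]
```

```bash
python3 -m inch '[[-4.1,-1.7,4,0.0046,-0.0152,0,45],[0,0,5,0,0,0,45],[0,0,5,0,0,0,45],[0,0,0,0,0,0,45]]'
python3 -c "
from h import *
plan(0,(-.0009,.0012));topface(shot('wrist'))"
```

```text
time: 27.15
ee_pos: [0.5265, 0.2148, 0.2076]
tcp_rot: [2.953, 0.49, 2.986]
ft_force: [0.4, -0.3, -0.5]
opening: 0.0447
t 27.15 q [-1.31  0.26  0.9   2.18 -0.29  0.29  1.25] op 44.7 F [ 0.4 -0.3 -0.5] Fax -0.6 Fx,Fy [-0.  -0.4]
tcp in mouth x,y,tip depth mm [-2.4   1.5  91.15] SHIFT [ -1.5   0.1 -91.2] TURN [-0.0018 -0.0003 -0.    ]
R pct [108. 110. 113. 140. 213.] holes [(1080.5, array([312.6, 287.1]), array([35.4, 39. ]))]
```

Same jaw height as just after the drop, and the hole is now 3–5% smaller. That means the screw sits about 3–5 mm lower, consistent with home. Next a gentle grip-and-push feel, a small clockwise turn, and release.

```bash
python3 -m inch '[[-1.5,0,0,0,0,0,45],[0,0,0,0,0,0,30],[0,0,0,0,0,0,22],[0,0,0,0,0,0,22],[0,0,0,0,0,0,22]]' 60
python3 -c "
from h import *
plan(0,(-.0009,.0012))"
for i in 1 2; do python3 -m inch '[[0,0,0.5,0,0,0,22],[0,0,0,0,0,0,22]]' >/dev/null; python3 -c "
from h import *
plan(0,(-.0009,.0012));topface(shot('wrist'))"; done
```

```text
time: 27.82
ee_pos: [0.5277, 0.2149, 0.2089]
tcp_rot: [2.951, 0.491, 2.986]
ft_force: [-0.8, -1.6, 1.8]
opening: 0.0253
t 27.825 q [-1.3   0.26  0.9   2.18 -0.29  0.3   1.25] op 25.3 F [-0.8 -1.6  1.8] Fax 2.1 Fx,Fy [-0.1 -1.3]
tcp in mouth x,y,tip depth mm [-0.69  1.34 90.68] SHIFT [  0.1  -0.3 -90.7] TURN [-0.0007  0.0002 -0.    ]
t 28.075 q [-1.3   0.26  0.9   2.18 -0.29  0.29  1.25] op 25.2 F [-0.3 -1.4  4.6] Fax 4.3 Fx,Fy [ 1.7 -1.3]
tcp in mouth x,y,tip depth mm [-0.66  1.35 91.22] SHIFT [  0.2  -0.3 -91.2] TURN [-0.0007  0.0001  0.    ]
R pct [106. 109. 112. 137. 199.] holes [(1079.5, array([318.6, 281.9]), array([35.5, 38.7]))]
t 28.375 q [-1.3   0.26  0.9   2.18 -0.29  0.29  1.25] op 25.3 F [-6.8 -3.2 12.9] Fax 14.8 Fx,Fy [ 0.1 -1.5]
tcp in mouth x,y,tip depth mm [-0.57  1.32 91.6 ] SHIFT [  0.3  -0.3 -91.6] TURN [-0.0005  0.0001 -0.    ]
R pct [106. 109. 112. 137. 199.] holes [(1079.5, array([318.5, 282.1]), array([35.5, 38.8]))]
```

It gives at about 4 N/mm (the thread's spring), then meets a stiff limit within about 1 mm. That fits the flange 1.5 mm above the mouth, so it is home. I relieve the push, release and back out slowly.

```bash
python3 -m inch '[[0,0,-0.8,0,0,0,22],[0,0,0,0,0,0,30],[0,0,0,0,0,0,45],[0,0,0,0,0,0,60],[0,0,0,0,0,0,70],[0,0,-5,0,0,0,80],[0,0,-8,0,0,0,80],[0,0,-8,0,0,0,80],[0,0,-8,0,0,0,80],[0,0,0,0,0,0,80]]'
python3 -c "
from h import *
plan(0,(-.0009,.0012));topface(shot('wrist'))"
python3 -m inch '[[0,0,-10,0,0,0,80],[0,0,-12,0,0,0,80],[0,0,-15,0,0,0,80],[0,0,-15,0,0,0,80],[0,0,-15,0,0,0,80],[0,0,-15,0,0,0,80],[0,0,0,0,0,0,80],[0,0,0,0,0,0,80]]'
python3 - <<'E'
from h import *
plan(0);w=shot("wrist");topface(w);sc=shot("scene");g=sc["frame"].astype(np.float32)
m=proj(sc,M0)[0];e=proj(sc,M0+AX*.0675)[0]-m;e/=np.linalg.norm(e);k=np.array([-e[1],e[0]])
for off in(-1.5,0):
    ss=np.r_[np.arange(0,4,.5),np.arange(17,22,.5)];P=np.array([m+e*s+k*off for s in ss],np.float32)
    print(off," ".join(f"{a}:{int(x[1])}" for a,x in zip(ss,cv2.remap(g,P[:,0][None],P[:,1][None],cv2.INTER_LINEAR)[0])))
# bystanders: compare top view with the start away from arm
t=shot("top");d=np.abs(t["frame"].astype(int)-cv2.imread("pics/top0.png")[:,:,::-1]).max(2)
for n,(u,v) in dict(spec=(225,275),lensA=(338,242),lensB=(455,261),driver=(162,187),spray=(485,213),packet=(489,170),or1=(412,148),or2=(420,242)).items(): print(n,(d[v-25:v+25,u-25:u+25]>40).sum(),end=" ")
E
```

```text
time: 29.68
ee_pos: [0.5135, 0.212, 0.2341]
tcp_rot: [2.951, 0.491, 2.987]
ft_force: [-0.0, 1.1, -0.6]
opening: 0.0798
t 29.675 q [-1.49  0.19  1.08  2.19 -0.16  0.35  1.13] op 79.8 F [-0.   1.1 -0.6] Fax -0.6 Fx,Fy [-0.1  1.1]
tcp in mouth x,y,tip depth mm [-0.65  1.81 61.53] SHIFT [  0.   -0.6 -61.5] TURN [0.0003 0.     0.    ]
R pct [101. 104. 128. 184. 220.] holes [(745.5, array([313.5, 250.1]), array([30.2, 31.5]))]
time: 30.72
ee_pos: [0.4739, 0.2019, 0.3042]
tcp_rot: [2.952, 0.49, 2.986]
ft_force: [0.4, -0.3, -1.0]
opening: 0.0799
t 30.725 q [-1.69 -0.21  1.04  2.19  0.64  0.66  0.41] op 79.9 F [ 0.4 -0.3 -1. ] Fax -1.0 Fx,Fy [-0.2 -0.4]
tcp in mouth x,y,tip depth mm [ -0.95   1.13 -19.57] SHIFT [-1.3 -0.7 19.6] TURN [-0.0014 -0.0003  0.    ]
R pct [131.6 170.  179.  188.5 204. ] holes []
-1.5 0.0:136 0.5:130 1.0:118 1.5:106 2.0:91 2.5:78 3.0:70 3.5:67 17.0:62 17.5:63 18.0:65 18.5:70 19.0:84 19.5:102 20.0:117 20.5:131 21.0:141 21.5:147
0 0.0:140 0.5:132 1.0:121 1.5:107 2.0:95 2.5:84 3.0:73 3.5:69 17.0:62 17.5:62 18.0:66 18.5:76 19.0:89 19.5:106 20.0:121 20.5:132 21.0:142 21.5:146
spec 1785 lensA 0 lensB 0 driver 0 spray 0 packet 0 or1 0 or2 0
```

```bash
python3 - <<'E'
from h import *
sc=shot("scene");d=np.abs(sc["frame"].astype(int)-cv2.imread("pics/scene0.png")[:,:,::-1]).max(2)
print("spectacles region, scene",(d[145:178,310:362]>40).sum(),"cols",np.unique(np.argwhere(d[145:178,310:362]>40)[:,1]+310)[[0,-1]] if (d[145:178,310:362]>40).any() else "")
s=monitor.observe();print(s["time"],s["ft_force"].round(1),abs(s["qd"]).max())
r.close_job()
E
```

```text
spectacles region, scene 0 cols 
30.925 [ 0.4 -0.1 -0.7] 0.005556840869166941
the job is handed in; nothing more can be done
```

I took the clamp screw from the rack, fitted it down the leaning bore, turned it home, released it, and handed the job in at about 31 s of the 67 s allowed. By the force and torque checks it is fully home, but the cameras alone could not confirm the last millimetre or two.

**What I did:** I lowered the screw in small steps with only a few newtons of contact. It rested on the ledges until a first 20° clockwise step, then dropped into the gap. I turned it clockwise about 130° in two grips and let go. Then I regripped once for a gentle push test and backed out along the bore.

**Checks that say it is home:**
- **Torque:** it held at 0.36–0.41 N m through the last 40°, as expected from the brake slipping at the stop.
- **Depth against the drop:** at the same jaw height the handle sits roughly 3–4 mm lower than just after the drop. A full turn home should be 4 mm.
- **Push test:** it gave at about 4 N/mm and then met a stiff limit within about 1 mm, consistent with the flange just above the mouth.
- **Force:** the highest axial force I read was 27 N, as the thread bottomed; the limit is 60 N.

**Checks that were weak or disagreed:**
- **Camera depth:** the side-on scene view put the tip anywhere from about 93.6 to 96.1 mm deep, against the 95 mm needed, so I relied on the checks above.
- **Arm drift:** my first retreat drifted about 20 mm sideways near a joint limit. The final retreat was straight, and the readings showed no contact force.
- **Bystanders:** the lenses, screwdriver, spray and packet look unchanged in the top view. The spectacles area did change there, probably the arm or its shadow; in the scene view it did not.

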